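# Load and lock the laser cutter's lens barrel

### The job

Assemble the laser cutter's optics in the slotted barrel: put in the lens (amber glass up), then the brass spacer, then the blue window (glass up), each lying flat on the one before. Then set the retaining ring on top with its pins in the two slots and turn it clockwise to the stop, so that it clamps the stack against the sprung seat; let go, and leave the other things on the bench where they are.

Things in the scene. Friction and masses are not known exactly. Their poses are not given: they have to be found in the camera images.
- barrel: Lens barrel, fixed upright on a dark base plate 130 x 110 x 10 mm (x, y, z). Origin at the centre of the plate's underside, on the bench; z up. Two curved aluminium walls on its +x and -x sides, each spanning 53 degrees either way of the x axis, inside radius 32 mm, outside 39. Its +y and -y sides are slots about 45 mm wide, open down to the plate: fingers holding a part across y go down in them.
- barrel_mouth (a point): Centre of the barrel's mouth, 104 mm above the bench, axes as the barrel. The walls are 98 mm high, with a dark rim above flaring out to 104 mm (radius 41). The sprung seat's top is 16 mm above the bench.
- groove (a point): Entry of the pin groove in the +x wall, at the wall's +y end, 86 mm above the bench, 36 mm from the axis (the -x wall has the same, half a turn round). From the slot a pin enters it clockwise seen from above; the roof slopes down 4.5 mm over 30 degrees, is level for 15 more, then a stop: about 1.3 rad from mid-slot. The other way round is blocked by wall.
- seat (a joint): Sprung black seat at the bottom of the barrel: how far it is pushed down, 0 to 0.005 m. At 0 its top is 16 mm above the bench. It does not sink under the weight of the parts alone (6 N to start, 1.2 N more per mm); the ring turned home holds it about 2.5 mm down.
- lens_center (a point): Lens: dark steel cell with an amber domed lens on top (dome 5 mm high, not counted in the height), 22 mm tall, origin at its centre (half-way up), z up. It starts upright on the bench, at one of three places that the three optics share by lot. Handle it by its round outside, 60 mm diameter.
- spacer_mid (a point): Spacer: plain brass ring, inside diameter 48 mm, 22 mm tall, origin at its centre (half-way up), z up. It starts upright on the bench, at one of three places that the three optics share by lot. Handle it by its round outside, 60 mm diameter.
- window_center (a point): Protective window: blue cell with a flat pale glass on top, 20 mm tall, origin at its centre (half-way up), z up. It starts upright on the bench, at one of three places that the three optics share by lot. Handle it by its round outside, 60 mm diameter.
- ring_grip (a point): Retaining ring: black ring, outside diameter 58 mm, 10 tall, with a red grip bar bridging over it, 70 mm long (along x), 14 wide (y), 18 tall, free below. Origin at the bar's centre, 43 mm above the ring's underside; z up. It starts upright on the bench; the same after half a turn.
- ring_pin (a point): Tip of one of the ring's two steel pins, 8 mm diameter, sticking out along +x (this one) and -x under the ends of the bar, to 43 mm from the axis, 5 mm above the underside. The stack of parts is 64 mm, so with the seat up the ring's underside comes to 80 mm above the bench; pressed down 2 to 3 mm it turns freely, else turning draws it down.
- cleaner: Bystander: white squirt bottle with red cap, 60 mm diameter, 150 tall; origin on the bench, at its underside.
- swabs: Bystander: glass jar with steel lid, 64 mm diameter, 80 tall; origin on the bench, at its underside.
- screwdriver: Bystander: yellow-handled screwdriver lying flat; origin on the bench, at its underside.
- brush: Bystander: brush lying flat; origin on the bench, at its underside.
- wrench: Bystander: steel wrench lying flat; origin on the bench, at its underside.
- caliper: Bystander: steel caliper, 200 mm long, lying flat; origin on the bench, at its underside.
Mind the look-alikes: they are no part of the job. What is shaped like the part that bears ring_grip but green or purple is not meant. What is shaped like the part that bears spacer_mid but red is not meant.

How it is judged (in metres and radians):
On the way, in this order (a step that is already met when the one before it is completed fails the run):
1. the lens lies flat on the seat at the bottom of the barrel (z of lens_center in the frame of barrel between 0.02 and 0.03 m and horizontal distance between lens_center and barrel below 0.005 m and angle between lens_center's own z axis and vertical below 0.1 rad), for 0.2 s.
2. the spacer lies flat on the lens (all of step 1 and z of spacer_mid in the frame of barrel between 0.042 and 0.052 m and horizontal distance between spacer_mid and barrel below 0.005 m and angle between spacer_mid's own z axis and vertical below 0.1 rad), for 0.2 s.
3. the window lies flat on the spacer (all of step 2 and z of window_center in the frame of barrel between 0.063 and 0.073 m and horizontal distance between window_center and barrel below 0.005 m and angle between window_center's own z axis and vertical below 0.1 rad), for 0.2 s.
4. the retaining ring sits on the window, in the barrel, its pins in the slots (all of step 3 and z of ring_grip in the frame of barrel below 0.126 m and horizontal distance between ring_grip and barrel below 0.006 m and angle between ring_grip's own z axis and vertical below 0.12 rad), for 0.1 s.
At the end, for the whole second after the job is handed in: From the bottom lens, spacer, window: upright within 0.1 rad, within 5 mm of the barrel axis, 3 mm above to 7 mm below their places. Ring within 6 mm of the axis, pins within 0.45 rad of the barrel x axis, seat held at least 1.5 mm down. All at rest (all of step 4 and z of ring_grip in the frame of barrel above 0.113 m and angle between the x axis of ring_grip and the x axis of barrel, either way round below 0.45 rad and value of joint seat above 0.0015 m and linear speed of each of lens, spacer, window, ring below 0.02 m/s); the robot touches nothing.
It fails at once if a bystander was moved more than 40 mm (distance of any of cleaner, swabs, screwdriver, brush, wrench, caliper from where it was at the start of the episode above 0.04 m).
It also fails if it takes over 72 s, if anything falls off the work surface, if the arm or the gripper's body presses on something with over 40 N, if the wrist force passes 120 N, or if a joint passes its speed limit or range.

### The arm

A 7-joint arm with a two-finger parallel gripper is mounted at the origin on the work surface. World frame = base frame: x ahead of the robot, y to its left, z up, the work surface at z = 0. Lengths are in mm, angles in rad, forces in N, time in s.
With the tool pointing down it reaches from about 400 to 875 mm from the base axis. Payload 4.4 kg.
Tool frame: the origin (TCP) lies at the very end of the fingers, on their centre line; the grasp point (between the pads) lies 19 mm behind it; y points along the fingers, x is the direction in which the jaws open and shut, and the axes are right-handed (so a half turn about y gives the same grasp; the last joint's range is limited). The gripper opens to 85 mm and grips with 20 to 120 N. Pads are 22 mm wide; open, the fingers measure 114 mm over their backs; the gripper's body (76 mm by 85 mm) begins 54 mm behind the grasp point. The pads swing forward as they close: fully open they stand 13 mm farther back than shut.
Start: joints at [-1.216, 0.628, 0.038, 1.517, -0.027, 0.996, -0.02], TCP at [265.498, 593.32, 231.313] pointing down, gripper open.
Joint ranges: [-3.06, 3.06], [-0.37, 2.12], [-1.25, 1.32], [0.18, 2.47], [-1.1, 4.24], [0.23, 1.98], [-2.94, 2.94]. Speed limits (rad/s): [2.57, 2.57, 3.14, 3.14, 3.14, 3.14, 3.14].

### API

Orientations are given as [roll, pitch, yaw] about the fixed x, y, z axes, in that order (R = Rz(yaw) Ry(pitch) Rx(roll)).
In Python, from cell import readout, eyes, finish_job gives the robot as it stands. The module is installed in compiled form; this text tells all that it offers.
- The arm moves only by the tool apply_moves, never from a script. Its argument "commands" is a list that holds one entry, the list of rows, each a list of 6 numbers: the shift along the tool's x, y, z in units of 0.04 m (1.0 is 0.04 m), then the turn, a rotation vector about the tool's x, y, z in units of 5 degrees (1.0 is 5 degrees). A call has 1 to 8 rows; each row shifts and turns the pose as measured when the row begins, along the tool's axes as they then stand; what a row does not reach is not made up. A row lasts 1/12 s, in which the tool goes at most 41.7 mm and 7.16 degrees, less where a joint would pass 70% of its speed; a pose out of reach is approached as far as the arm can. A call with a number of a shift or a turn outside -1 to 1 is refused whole. A call with a gripper value outside its range is refused whole. "claw" is the finger opening in mm, from 0 to 85.4, set as the call begins (left out, the last holds). The fingers move at their own pace and stop on an object; the grip force is fixed at half the most. Time passes only in rows, so rows that do not move let the fingers close. It gives the time, the measured TCP pose, the force and the opening at its end, in the units of the state.
- readout.read_state(): the state, without advancing time (a new reading comes with each control period).
- eyes.get_image(name): name is "side" or "top"; returns a dict with "image" (400x640x3 uint8, red, green, blue), "mtx" (3x3 intrinsics, pixels), "rvec" (rotation vector, rad) and "tvec" (3), from world to camera coordinates, as OpenCV has them. Camera axes: x right, y down, z forward; pixel columns grow to the right and rows downward; lengths in mm; the calibration is good to about 2 mm. A picture is of the moment at which its call begins. There is no depth.
- finish_job(): hands the job in, once; it reports no verdict.
The state is a dict: "clock": time; "qpos": joint angles; "qd": joint speeds; "tau": joint torques, N m; "eef_pos": TCP position; "tool_rot": TCP orientation; "force": force on the tool from outside, world axes, zero at the start; "torque": the same for the moment, N m; "width": finger opening in mm.
Only numpy, scipy, OpenCV 4.12 (cv2) and the standard library are available. Lean on these libraries where they do the work, as an engineer would, in place of code of your own. Each camera call takes 0.05 s, during which the arm holds its last target. There are 200 camera calls.

## Working session

There is one attempt and no reset: what is moved stays moved. The work goes in short steps, Python scripts to look and compute and a tool call to move; the robot and the scene stay as the last step left them, time stands still between calls to the robot, and variables do not carry over. Pictures are saved under pics/ and viewed, about 8 in all and at most 12, crops included, and the job is handed in when it is done.

Besides the shell and the picture viewer there is one more tool, called after "Call:" by a JSON object that holds its "fn" and its "kwargs". apply_moves: Moves the arm, as the interface text tells. Shifts and turns lie within -1 to 1; 1 stands for 0.04 m of shift or 5 degrees of turn. Its arguments: {"type":"object","properties":{"commands":{"type":"array"},"claw":{"type":"number"}},"required":["commands"]}

```bash
mkdir -p pics; cat > h.py <<'E'
import numpy as np, cv2
from cell import readout, eyes, finish_job
def snap(n,f):
    d=eyes.get_image(n); cv2.imwrite('pics/'+f+'.png',d['image'][:,:,::-1]); np.savez('pics/'+f+'.npz',**d); return d
def load(f): return dict(np.load('pics/'+f+'.npz'))
def ray(d,u,v,z):
    R=cv2.Rodrigues(d['rvec'])[0]; t=np.ravel(d['tvec']); c=-R.T@t
    r=R.T@np.linalg.inv(d['mtx'])@[u,v,1]; return c+r*(z-c[2])/r[2]
def proj(d,p): return cv2.projectPoints(np.array(p,float).reshape(-1,3),np.ravel(d['rvec']),np.ravel(d['tvec']),d['mtx'],None)[0].reshape(-1,2)
E
python3 - <<'E'
from h import *
for n in('top','side'):
    d=snap(n,n+'0'); R=cv2.Rodrigues(d['rvec'])[0]; print(n,-R.T@np.ravel(d['tvec']),R[2],d['mtx'][0,0])
s=readout.read_state(); print(s)
E
```

```text
top [ 437.95558932  -27.07636901 1585.52170064] [ 0.0586983  -0.01869565 -0.99810069] 489.6143039441697
side [ 311.5270453  -635.0172214   810.84632489] [ 0.24271288  0.59538214 -0.76590506] 392.4102273418111
{'clock': 0.1, 'qpos': array([-1.21581235,  0.62926577,  0.03844246,  1.51826365, -0.02699904,
        0.99632309, -0.01999792]), 'qd': array([-0.00072238, -0.00224429,  0.00125819, -0.00240045, -0.00089312,
       -0.00092996, -0.00141324]), 'tau': array([ 3.47969210e-03, -5.64534152e+01,  1.23062801e+00, -1.93971491e+01,
        1.13208647e-02,  5.40270674e-03, -9.11229193e-06]), 'eef_pos': array([265.24899972, 592.79482959, 230.47454333]), 'tool_rot': array([-1.57081417,  0.00174191,  1.1500169 ]), 'force': array([-0.61948979,  0.29125614,  0.48401802]), 'torque': array([-0.02338868,  0.08653146, -0.03884409]), 'width': 85.50095327185102}
```

View pics/top0.png

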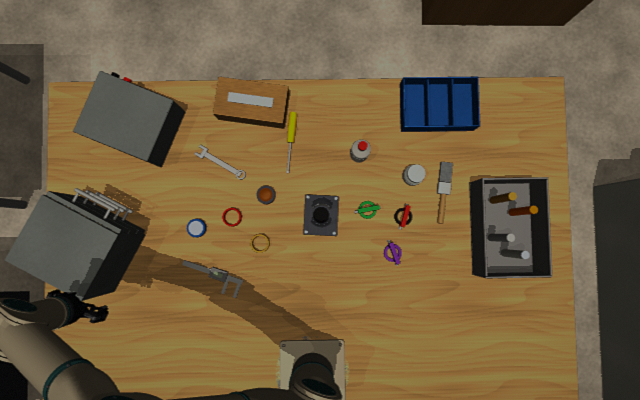

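View pics/side0.png

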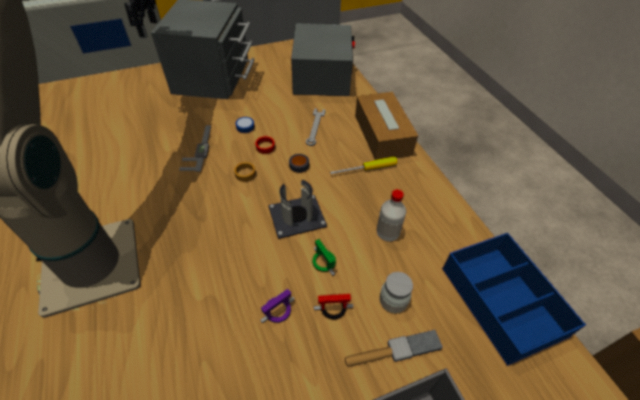

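Top view: candidates are amber/dark cell (266,195) = lens, brass ring (261,242) = spacer (the red ring at 232,216 is the look‑alike), blue cell (197,228) = window, red-barred black ring (403,215) = retaining ring (green 367,210 and purple 393,253 are look‑alikes), barrel (321,215). The side view agrees. I'll confirm these in one enlarged crop.

```bash
python3 - <<'E'
from h import *
t=load('top0')['image'][:,:,::-1]; s=load('side0')['image'][:,:,::-1]
f=lambda im,x0,y0,x1,y1,w,h:cv2.resize(im[y0:y1,x0:x1],(w,h),interpolation=cv2.INTER_CUBIC)
a=f(t,180,180,420,265,800,283)
b=f(s,262,175,332,240,340,316); c=f(s,255,232,357,327,340,316)[:, :]
b=np.hstack([b,c,np.zeros((316,120,3),np.uint8)])
cv2.imwrite('pics/crop1.png',np.vstack([a,b]))
hsv=cv2.cvtColor(t,cv2.COLOR_BGR2HSV)
for n,(u,v) in dict(lens=(266,195),spacer=(261,242),window=(197,228),ring=(403,215),barrel=(321,215)).items():
    print(n,[np.round(ray(load('top0'),u,v,z)[:2],1) for z in(0,22)], hsv[v,u])
print(proj(load('side0'),[[436,0,0],[436,0,104]]))
E
```

```text
lens [array([565. , 137.9]), array([563.2, 135.6])] [ 13 212 119]
spacer [array([413.3, 155.3]), array([413.7, 152.8])] [ 19 146 148]
window [array([461.7, 360.6]), array([461.4, 355.2])] [107  11 156]
ring [array([ 493.2, -305.7]), array([ 492.4, -301.9])] [  3 234  86]
barrel [array([497.4, -39.3]), array([496.5, -39.2])] [15 64 16]
[[269.31281255 213.20231918]
 [265.94274002 186.60611553]]
```

View pics/crop1.png

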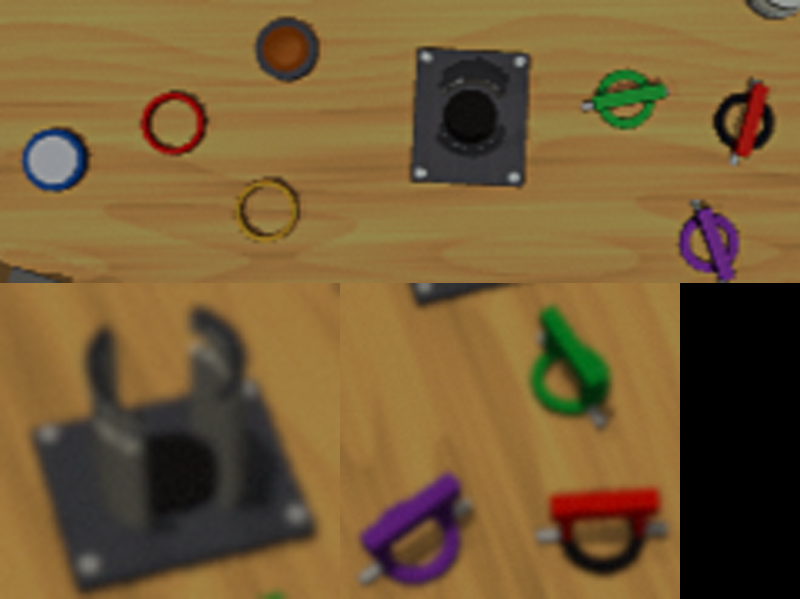

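The crop confirms all the identities: the red bar sits on a black ring, the brass ring is plain, and both decoys are clearly green and purple. Next I'll fit the poses.

```bash
cat >> h.py <<'E'
def cylhull(d,x,y,z0,z1,r,S=8,yaw=None,box=None):
    a=np.linspace(0,2*np.pi,60)
    if box: 
        P=np.array([[i*box[0],j*box[1]] for i in(-1,1) for j in(-1,1)])/2; c,s=np.cos(yaw),np.sin(yaw); P=P@np.array([[c,s],[-s,c]])
    else: P=r*np.c_[np.cos(a),np.sin(a)]
    pts=np.vstack([np.c_[P+[x,y],np.full(len(P),z)] for z in(z0,z1)])
    return cv2.convexHull(proj(d,pts).astype(np.float32))
def hcent(h):
    m=cv2.moments(h); return np.array([m['m10'],m['m01']])/m['m00'],m['m00']
def fitcyl(d,c,x,y,z0,z1,r):
    for _ in range(6):
        q,A=hcent(cylhull(d,x,y,z0,z1,r)); zm=(z0+z1)/2
        dd=ray(d,*c,zm)-ray(d,*q,zm); x+=dd[0]; y+=dd[1]
    return x,y,A
def blob(mask,u,v,rad):
    m=np.zeros_like(mask); cv2.circle(m,(int(u),int(v)),rad,255,-1); m&=mask
    n,l,st,ce=cv2.connectedComponentsWithStats(m); i=1+np.argmax(st[1:,4]); 
    k,_=cv2.findContours((l==i).astype(np.uint8),cv2.RETR_EXTERNAL,cv2.CHAIN_APPROX_NONE)
    f=np.zeros_like(mask); cv2.drawContours(f,k,-1,255,-1); ys,xs=np.nonzero(f); return np.array([xs.mean(),ys.mean()]),len(xs),np.c_[xs,ys],k[0]
E
python3 - <<'E'
from h import *
def masks(d):
    im=np.ascontiguousarray(d['image'][:,:,::-1]); h=cv2.cvtColor(im,cv2.COLOR_BGR2HSV).astype(int); lab=cv2.cvtColor(im,cv2.COLOR_BGR2LAB).astype(int); return im,h,lab
T=load('top0');S=load('side0')
for nm,d,seeds in(('top',T,dict(lens=(266,195),spacer=(260,242),window=(197,228),red=(404,215),barrel=(321,215))),('side',S,dict(lens=(299,162),spacer=(245,172),window=(245,124),red=(334,299),barrel=(297,213)))):
    im,h,lab=masks(d)
    bg=cv2.medianBlur(im,51); diff=np.abs(im.astype(int)-bg).max(2)
    for n,(u,v) in seeds.items():
        if n=='red': m=((h[...,0]<8)|(h[...,0]>172))&(h[...,1]>170)
        elif n=='spacer': m=diff>22
        elif n=='barrel': m=h[...,1]<105
        else: m=(h[...,1]<100)|(h[...,2]<75)|((h[...,0]>95)&(h[...,0]<125))|((h[...,0]<14)&(h[...,1]>180))
        c,A,P,k=blob((m*255).astype(np.uint8),u,v,30 if n=='barrel' and nm=='top' else 45 if n=='barrel' else 16 if n!='red' else 22)
        if n in('lens','spacer','window'):
            x,y,Ap=fitcyl(d,c,500,0,0,20 if n=='window' else 22,30); print(nm,n,c.round(1),A,round(Ap),round(x,1),round(y,1))
        elif n=='red':
            W=np.array([ray(d,*p,43)[:2] for p in P]); e,V=np.linalg.eigh(np.cov(W.T)); 
            print(nm,n,c.round(1),A,W.mean(0).round(1),'yaw',np.degrees(np.arctan2(V[1,1],V[0,1])).round(1),np.sqrt(12*e).round(1))
        elif nm=='top':
            W=np.array([ray(d,*p,10)[:2] for p in k[:,0]],np.float32); print(nm,n,A,cv2.minAreaRect(W))
E
```

```text
top lens [265.5 194.4] 276 289 566.0 138.0
top spacer [260.  242.2] 307 293 412.9 157.1
top window [196.  227.6] 302 306 462.8 361.1
top red [404.8 215.8] 117 [ 489.2 -303.9] yaw 163.2 [17.3 70.5]
top barrel 1344 ((497.88592529296875, -37.95725631713867), (108.42146301269531, 128.57411193847656), 86.4696273803711)
side lens [298.9 163.8] 277 352 566.7 136.1
side spacer [245.3 172.4] 375 374 413.4 156.0
side window [244.6 124.1] 269 277 464.8 365.2
side red [334.1 299.4] 303 [ 490.7 -303.8] yaw 163.9 [26.9 70.1]
```

Call:
{"fn": "apply_moves", "kwargs": {"commands": [[[-0.55,0,-0.83,0,-1,0],[-0.6,0,-0.79,0,-1,0],[-0.66,0,-0.74,0,-1,0],[-0.72,0,-0.68,0,-1,0],[-0.8,0,-0.6,0,-0.1,0],[-0.8,0,-0.6,0,0,0],[-0.8,0,-0.6,0,0,0],[-0.8,0,-0.6,0,0,0]]], "claw": 85}}

```text
clock: 0.77
eef_pos: [439.7, 329.8, 224.4]
tool_rot: [-1.561, -0.001, 1.551]
force: [1.1, -0.1, 0.3]
width: 85.0
```

```bash
cat >> h.py <<'E'
from scipy.spatial.transform import Rotation as Ro
def go(x,y,z,yaw):
    s=readout.read_state(); R=Ro.from_euler('xyz',s['tool_rot']); p=np.array([x,y,z])-s['eef_pos']
    T=Ro.from_euler('xyz',[-np.pi/2,0,np.radians(yaw)])
    print('t',round(s['clock'],2),'pos',s['eef_pos'].round(1),'rpy',np.degrees(s['tool_rot']).round(1),'w',round(s['width'],1),'F',s['force'].round(1),'M',s['torque'].round(2),'q7',s['qpos'][6].round(2))
    print('units shift(target axes)',(T.inv().apply(p)/40).round(2),'(tool axes)',(R.inv().apply(p)/40).round(2),'turn',((R.inv()*T).as_rotvec()/np.radians(5)).round(2))
E
python3 - <<'E'
from h import *
go(566.3,137,230,86.5)
for n,pix in(('top',None),('side',None)):
    d=load(n+'0'); im=d['image'].astype(int); g=im.min(2)
    # screws: refine around predictions at symmetric offsets
    for (cx,cy,yaw) in((497.9,-38,-3.5),):
        R=Ro.from_euler('z',yaw,degrees=True)
        for a in(-1,1):
            for b in(-1,1):
                p=R.apply([a*55,b*45,11])+[cx,cy,0]; u=proj(d,p)[0]; r=4
                x0,y0=np.round(u).astype(int)-r; w=g[y0:y0+2*r+1,x0:x0+2*r+1]; w=np.clip(w-np.percentile(w,75),0,None).astype(float)
                yy,xx=np.mgrid[y0:y0+2*r+1,x0:x0+2*r+1]; c=((w*xx).sum()/w.sum(),(w*yy).sum()/w.sum()); print(n,a,b,u.round(1),np.round(c,1),ray(d,*c,11)[:2].round(1))
E
```

```text
t 0.77 pos [439.7 329.8 224.4] rpy [-89.4  -0.   88.8] w 85.0 F [ 1.1 -0.1  0.3] M [-0.02 -0.05 -0.02] q7 0.82
units shift(target axes) [-4.62 -0.14 -3.45] (tool axes) [-4.76 -0.18 -3.26] turn [-0.12  0.47  0.  ]
top -1 -1 [333.8 232.4] [333.7 232.8] [439.1 -79.3]
top -1 1 [305.8 231.2] [305.7 231.4] [445.   10.8]
top 1 -1 [335.3 198.3] [335.5 197.9] [551.4 -86.9]
top 1 1 [307.4 197. ] [307.3 196.5] [557.1   3.8]
side -1 -1 [279.9 233.6] [279.8 232.3] [441.4 -75.9]
side -1 1 [271.4 206.7] [271.5 205.5] [447.2  14.2]
side 1 -1 [321.9 223.2] [322.6 221.9] [553.  -83.3]
side 1 1 [311.5 197.4] [313.  196.1] [560.9   6.6]
```

Call:
{"fn": "apply_moves", "kwargs": {"commands": [[[-0.8,0,-0.55,0,0.4,0],[-0.8,0,-0.58,0,0,0],[-0.8,0,-0.58,0,0,0],[-0.8,0,-0.58,0,0,0],[-0.75,0.3,-0.58,-0.1,0,0],[-0.55,0.6,-0.45,0,0,0],[-0.1,1,-0.1,0,0,0],[0,1,0,0,0,0]]]}}

```text
clock: 1.43
eef_pos: [584.4, 116.0, 111.0]
tool_rot: [-1.591, 0.001, 1.497]
force: [0.4, 1.3, 0.2]
width: 84.8
```

```bash
python3 - <<'E'
from h import *
go(566.3,137,8,86.3)
E
```

```text
t 1.43 pos [584.4 116.  111. ] rpy [-91.2   0.1  85.8] w 84.8 F [0.4 1.3 0.2] M [ 0.02  0.01 -0.03] q7 1.2
units shift(target axes) [0.5  2.58 0.48] (tool axes) [0.49 2.56 0.54] turn [ 0.23 -0.1  -0.01]
```

Call:
{"fn": "apply_moves", "kwargs": {"commands": [[[0.4,0,0.4,0.2,0,0],[0,0,0,0,0,0],[0,0,0,0,0,0]]]}}

```text
clock: 1.68
eef_pos: [563.3, 127.0, 98.9]
tool_rot: [-1.555, 0.01, 1.491]
force: [0.2, -0.4, -0.3]
width: 85.0
```

```bash
python3 - <<'E'
from h import *
go(566.3,137,7,86.3)
t=snap('top','top1');s=snap('side','side1')
p=proj(s,[[566,137,40]])[0].astype(int); a=s['image'][p[1]-60:p[1]+60,p[0]-70:p[0]+70,::-1]
p=proj(t,[[566,137,40]])[0].astype(int); b=t['image'][p[1]-40:p[1]+40,p[0]-40:p[0]+40,::-1]
cv2.imwrite('pics/c2.png',np.hstack([cv2.resize(a,(490,420),interpolation=2),cv2.resize(b,(300,420),interpolation=2)]))
E
```

```text
t 1.68 pos [563.3 127.   98.9] rpy [-89.1   0.6  85.4] w 85.0 F [ 0.2 -0.4 -0.3] M [-0.06 -0.06 -0.02] q7 1.18
units shift(target axes) [ 0.25  2.3  -0.06] (tool axes) [ 0.28  2.29 -0.09] turn [-0.19 -0.18 -0.11]
```

View pics/c2.png

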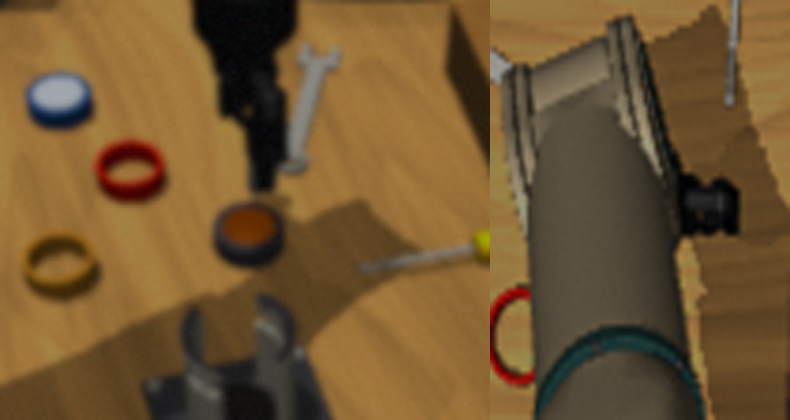

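The side view shows the gripper poised over the amber lens, with the lens at about (299,163) in the full image. The top view is hidden by the arm. Descending.

Call:
{"fn": "apply_moves", "kwargs": {"commands": [[[0.28,0.7,-0.09,-0.15,-0.18,-0.1],[0,0.6,0,0,0,0],[0,0.4,0,0,0,0],[0,0,0,0,0,0],[0,0,0,0,0,0]]]}}

```text
clock: 2.2
eef_pos: [576.1, 141.6, 37.5]
tool_rot: [-1.587, -0.007, 1.509]
force: [0.4, -0.0, 0.7]
width: 84.9
```

```bash
python3 - <<'E'
from h import *
go(566.3,137,7,86.3)
E
```

```text
t 2.2 pos [576.1 141.6  37.5] rpy [-91.   -0.4  86.5] w 84.9 F [ 0.4 -0.   0.7] M [-0.04 -0.03  0.03] q7 1.17
units shift(target axes) [-0.13  0.76  0.24] (tool axes) [-0.13  0.76  0.25] turn [0.19 0.03 0.08]
```

Call:
{"fn": "apply_moves", "kwargs": {"commands": [[[-0.13,0,0.25,0.19,0,0.08]]]}}

```text
clock: 2.28
eef_pos: [567.5, 137.9, 38.6]
tool_rot: [-1.574, -0.001, 1.51]
force: [0.3, 0.1, 0.6]
width: 85.1
```

Call:
{"fn": "apply_moves", "kwargs": {"commands": [[[0,0,0,0,0,0]]]}}

```text
clock: 2.37
eef_pos: [566.4, 136.9, 39.8]
tool_rot: [-1.573, 0.0, 1.509]
force: [0.0, -1.0, -0.4]
width: 85.0
```

Call:
{"fn": "apply_moves", "kwargs": {"commands": [[[0,0,0,0,0,0]]]}}

```text
clock: 2.45
eef_pos: [567.1, 137.0, 41.2]
tool_rot: [-1.575, -0.001, 1.509]
force: [-0.2, 0.3, 0.1]
width: 85.1
```

Call:
{"fn": "apply_moves", "kwargs": {"commands": [[[0,0,0,0,0,0]]]}}

```text
clock: 2.53
eef_pos: [567.6, 136.9, 42.3]
tool_rot: [-1.576, -0.001, 1.509]
force: [0.4, 0.2, -0.2]
width: 85.0
```

Call:
{"fn": "apply_moves", "kwargs": {"commands": [[[-0.03,0.45,0,0.06,0,0],[-0.01,0.4,0,0.02,0,0],[0,0.1,0,0.02,0,0]]]}}

```text
clock: 2.78
eef_pos: [571.3, 136.1, 7.8]
tool_rot: [-1.576, -0.004, 1.509]
force: [-0.1, 0.1, -0.3]
width: 85.0
```

```bash
python3 - <<'E'
from h import *
go(566.3,137,6,86.3)
E
```

```text
t 2.78 pos [571.3 136.1   7.8] rpy [-90.3  -0.2  86.4] w 85.0 F [-0.1  0.1 -0.3] M [-0.01  0.   -0.05] q7 1.18
units shift(target axes) [0.02 0.04 0.13] (tool axes) [0.02 0.04 0.13] turn [0.06 0.03 0.05]
```

Call:
{"fn": "apply_moves", "kwargs": {"commands": [[[0.02,0.05,0.14,0.06,0,0.05],[0,0.03,0.02,0.02,0,0]]]}}

```text
clock: 2.95
eef_pos: [564.9, 137.2, 4.7]
tool_rot: [-1.569, 0.001, 1.508]
force: [0.4, 0.3, 0.3]
width: 85.1
```

Call:
{"fn": "apply_moves", "kwargs": {"commands": [[[0,0.03,0.02,0.02,0,0],[0,0.03,0.02,0.02,0,0],[0,0.03,0.02,0.02,0,0],[0,0.03,0.02,0.02,0,0],[0,0.03,0.02,0.02,0,0]]], "claw": 50}}

```text
clock: 3.37
eef_pos: [563.4, 138.1, 3.6]
tool_rot: [-1.566, -0.001, 1.509]
force: [0.1, 0.1, 5.0]
width: 58.1
```

```bash
python3 - <<'E'
from h import *
go(566.3,137,6,86.3)
E
```

```text
t 3.37 pos [563.4 138.1   3.6] rpy [-89.7  -0.   86.4] w 58.1 F [0.1 0.1 5. ] M [-0.26  0.09  0.01] q7 1.17
units shift(target axes) [-0.02 -0.06 -0.07] (tool axes) [-0.02 -0.06 -0.07] turn [-0.06  0.03  0.01]
```

Call:
{"fn": "apply_moves", "kwargs": {"commands": [[[0,0,0,0,0,0],[0,-0.3,0.05,0,0,0],[0,-0.5,0.05,0,0,0],[0,-0.8,0,0,0,0],[0,-0.8,0,0,0,0],[0,-0.8,0,0,0,0],[0,-0.6,0,0,0,0],[0,-0.1,0,0,0,0]]]}}

```text
clock: 4.03
eef_pos: [556.2, 137.9, 168.4]
tool_rot: [-1.559, 0.001, 1.509]
force: [0.5, 0.4, -0.2]
width: 57.7
```

```bash
python3 - <<'E'
from h import *
go(499.3,-36.3,170,86.3)
s=snap('side','side2')
st=readout.read_state()['eef_pos']
p=proj(s,[st])[0].astype(int); a=s['image'][p[1]-50:p[1]+50,p[0]-60:p[0]+60,::-1]
cv2.imwrite('pics/c3.png',cv2.resize(a,None,fx=5,fy=5,interpolation=2)); print(p)
E
```

```text
t 4.03 pos [556.2 137.9 168.4] rpy [-89.4   0.1  86.5] w 57.7 F [ 0.5  0.4 -0.2] M [ 0.08 -0.07  0.  ] q7 1.18
units shift(target axes) [-4.44 -0.04  1.14] (tool axes) [-4.43 -0.02  1.15] turn [-0.13  0.04 -0.01]
[293 120]
```

View pics/c3.png

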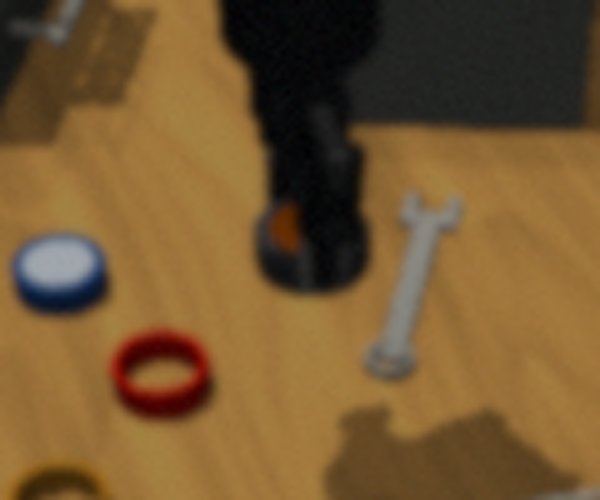

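The lens is held level. Its ellipse spans about 257–368 in the crop, with the finger at about 318. Next I'll check its offset to the TCP against the projection.

```bash
python3 - <<'E'
from h import *
s=load('side2'); e=readout.read_state()['eef_pos'];print(e)
for dx in(0,2.9):
    h=(cylhull(s,556.2+dx,137.9,164.8,186.8,30)[:,0]-[233,70]+.5)*5; print(dx,h.min(0),h.max(0))
im=s['image']; 
# barrel wall/rim check: overlay estimate
for y in (110,116,122): print(im[y,280:312].sum(1))
E
```

```text
[556.00670975 137.84862652 167.65075023]
0 [245.26931763 190.17547607] [363.73260498 298.44848633]
2.9 [250.72189331 189.00108337] [368.99337769 297.17201233]
[344 345 351 356 339 299 225 141 101  88  83  74  47  40  22  12  20  22
  29  23  21  15  22  40  93 189 261 289 295 291 290 292]
[346 337 320 268 207 168 158 156 148 146 142 137 101  65  28  34  24  30
  44  35  36  37  37  39  40  81 145 231 291 302 304 297]
[344 347 330 282 202 108  62  59  62  60  71  74  91 115 107  71  45  26
  29  32  62  82  82  64  56  84 162 245 299 322 328 331]
```

Call:
{"fn": "apply_moves", "kwargs": {"commands": [[[-0.7,0,0.2,-0.1,0,0],[-0.9,0,0.25,0,0,0],[-0.9,0,0.25,0,0,0],[-0.9,0,0.25,0,0,0],[-0.7,0,0.2,0,0,0],[-0.2,0,0,0,0,0],[0,0,0,0,0,0]]]}}

```text
clock: 4.67
eef_pos: [492.0, -33.6, 162.9]
tool_rot: [-1.56, -0.002, 1.516]
force: [-0.1, 0.1, -1.2]
width: 57.8
```

```bash
python3 - <<'E'
from h import *
go(496.2,-36.3,125,86.3)
E
```

```text
t 4.67 pos [492.  -33.6 162.9] rpy [-89.4  -0.1  86.9] w 57.8 F [-0.1  0.1 -1.2] M [-0.   -0.08  0.02] q7 1.48
units shift(target axes) [-0.06  0.95 -0.11] (tool axes) [-0.06  0.95 -0.12] turn [-0.12  0.12  0.02]
```

Call:
{"fn": "apply_moves", "kwargs": {"commands": [[[-0.06,0.5,-0.11,-0.12,0.12,0],[0,0.42,0,0,0,0],[0,0,-0.02,0,0,0]]]}}

```text
clock: 4.92
eef_pos: [496.7, -34.8, 124.1]
tool_rot: [-1.57, -0.003, 1.505]
force: [-0.3, -0.1, -0.9]
width: 57.7
```

```bash
python3 - <<'E'
from h import *
go(496.2,-36.3,117,86.3)
s=snap('side','side3')
a=s['image'][140:240,245:345,::-1]
im=cv2.resize(a,None,fx=6,fy=6,interpolation=2)
def poly(P,col):
    q=((proj(s,P)-[245,140]+.5)*6).astype(int); cv2.polylines(im,[q],True,col,1)
t=np.linspace(0,2*np.pi,50)
e=readout.read_state()['eef_pos']; lc=[e[0]+3.2,e[1]+0.2]
for z in(-3.6,18.4): poly(np.c_[lc[0]+30*np.cos(t),lc[1]+30*np.sin(t),0*t+e[2]+z],(0,255,0))
poly(np.c_[499.3+41*np.cos(t),-36.3+41*np.sin(t),0*t+104],(0,0,255))
poly(np.c_[500.6+41*np.cos(t),-34.6+41*np.sin(t),0*t+104],(255,0,0))
cv2.imwrite('pics/c4.png',im)
E
```

```text
t 4.92 pos [496.7 -34.8 124.1] rpy [-90.   -0.2  86.2] w 57.7 F [-0.3 -0.1 -0.9] M [ 0.02  0.03 -0.07] q7 1.46
units shift(target axes) [-0.04  0.18  0.01] (tool axes) [-0.04  0.18  0.01] turn [-0.01 -0.02  0.04]
```

View pics/c4.png

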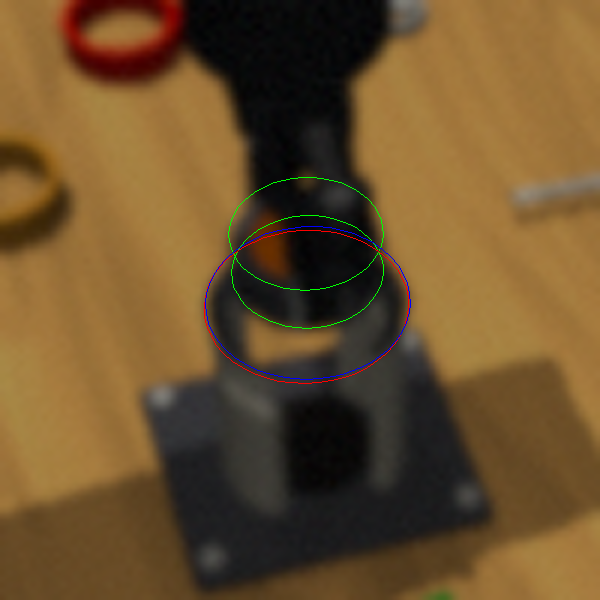

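The overlay shows the lens (green outline) inside the rim outline, with its bottom edge at about (305,325) in the crop matching the picture. Lowering in small steps while watching the force.

Call:
{"fn": "apply_moves", "kwargs": {"commands": [[[-0.02,0.25,0.01,0,0,0],[0,0.25,0.01,0,0,0],[0,0.2,0.01,0,0,0]]]}}

```text
clock: 5.22
eef_pos: [498.0, -32.9, 97.6]
tool_rot: [-1.574, -0.004, 1.509]
force: [-9.3, -4.0, 20.6]
width: 57.5
```

```bash
python3 - <<'E'
from h import *
go(496.2,-36,36,86.3)
E
```

```text
t 5.22 pos [498.  -32.9  97.6] rpy [-90.2  -0.2  86.5] w 57.5 F [-9.3 -4.  20.6] M [-0.37  1.52  0.1 ] q7 1.46
units shift(target axes) [-0.08  1.54  0.04] (tool axes) [-0.09  1.54  0.04] turn [0.04 0.03 0.04]
```

Call:
{"fn": "apply_moves", "kwargs": {"commands": [[[-0.07,-0.08,0.05,0,0,0],[0,0.05,0,0,0,0]]]}}

```text
clock: 5.38
eef_pos: [494.9, -35.0, 97.6]
tool_rot: [-1.572, -0.004, 1.51]
force: [-0.5, -0.6, -2.0]
width: 57.7
```

```bash
python3 - <<'E'
from h import *
go(496.2,-36,36,86.3)
E
```

```text
t 5.38 pos [494.9 -35.   97.6] rpy [-90.1  -0.2  86.5] w 57.7 F [-0.5 -0.6 -2. ] M [0.02 0.04 0.04] q7 1.46
units shift(target axes) [-0.02  1.54 -0.03] (tool axes) [-0.03  1.54 -0.03] turn [0.02 0.05 0.04]
```

Free now. Continuing.

Call:
{"fn": "apply_moves", "kwargs": {"commands": [[[-0.01,0.15,0,0,0,0],[-0.01,0.2,0,0,0,0]]]}}

```text
clock: 5.55
eef_pos: [496.4, -35.1, 83.8]
tool_rot: [-1.576, -0.004, 1.511]
force: [-0.4, -0.2, -0.8]
width: 57.7
```

```bash
python3 - <<'E'
from h import *
go(496.2,-36,36,86.3)
E
```

```text
t 5.55 pos [496.4 -35.1  83.8] rpy [-90.3  -0.3  86.6] w 57.7 F [-0.4 -0.2 -0.8] M [0.   0.04 0.02] q7 1.46
units shift(target axes) [-0.02  1.19  0.  ] (tool axes) [-0.03  1.19  0.01] turn [0.06 0.05 0.05]
```

Call:
{"fn": "apply_moves", "kwargs": {"commands": [[[-0.01,0.25,0.03,0.06,0.05,0.03],[0,0.25,0.03,0.02,0,0],[0,0.25,0.03,0.02,0,0]]]}}

```text
clock: 5.8
eef_pos: [494.1, -34.9, 51.2]
tool_rot: [-1.57, -0.002, 1.506]
force: [1.2, 0.6, 0.5]
width: 57.8
```

```bash
python3 - <<'E'
from h import *
go(496,-35.5,35,86.3)
E
```

```text
t 5.8 pos [494.1 -34.9  51.2] rpy [-89.9  -0.1  86.3] w 57.8 F [1.2 0.6 0.5] M [ 0.06 -0.48 -0.02] q7 1.45
units shift(target axes) [-0.01  0.4  -0.05] (tool axes) [-0.01  0.4  -0.05] turn [-0.01  0.    0.03]
```

Call:
{"fn": "apply_moves", "kwargs": {"commands": [[[-0.01,0.22,-0.05,0,0,0],[0,0.16,0.01,0,0,0],[0,0.02,0,0,0,0]]]}}

```text
clock: 6.05
eef_pos: [497.0, -34.5, 31.4]
tool_rot: [-1.571, -0.003, 1.508]
force: [0.9, 1.0, 12.9]
width: 57.7
```

```bash
python3 - <<'E'
from h import *
go(496,-35.5,35,86.3)
E
```

```text
t 6.05 pos [497.  -34.5  31.4] rpy [-90.   -0.2  86.4] w 57.7 F [ 0.9  1.  12.9] M [0.08 0.55 0.02] q7 1.45
units shift(target axes) [-0.03 -0.09  0.02] (tool axes) [-0.03 -0.09  0.02] turn [-0.    0.02  0.03]
```

Call:
{"fn": "apply_moves", "kwargs": {"commands": [[[-0.02,-0.05,0.02,0,0,0],[0,0.02,0,0,0,0]]]}}

```text
clock: 6.22
eef_pos: [497.0, -35.0, 31.9]
tool_rot: [-1.571, -0.003, 1.508]
force: [0.3, -0.1, 10.8]
width: 57.7
```

Call:
{"fn": "apply_moves", "kwargs": {"commands": [[[0,0.02,0,0,0,0],[0,0.02,0,0,0,0],[0,0.02,0,0,0,0],[0,0.02,0,0,0,0]]], "claw": 80}}

```text
clock: 6.55
eef_pos: [496.7, -35.3, 28.6]
tool_rot: [-1.571, -0.003, 1.508]
force: [1.0, 0.4, 1.0]
width: 79.9
```

Call:
{"fn": "apply_moves", "kwargs": {"commands": [[[0,-0.3,0,0,0,0],[0,-0.8,0,0,0,0],[0,-1,0,0,0,0],[0,-1,0,0,0,0]]]}}

```text
clock: 6.88
eef_pos: [489.2, -35.6, 147.9]
tool_rot: [-1.549, -0.002, 1.508]
force: [0.7, 0.5, 0.4]
width: 80.1
```

```bash
python3 - <<'E'
from h import *
go(413.2,156.5,140,86.3)
s=snap('side','side4')
a=s['image'][160:240,250:340,::-1]
cv2.imwrite('pics/c5.png',cv2.resize(a,None,fx=5,fy=5,interpolation=2))
E
```

```text
t 6.88 pos [489.2 -35.6 147.9] rpy [-88.7  -0.1  86.4] w 80.1 F [0.7 0.5 0.4] M [-0.01 -0.11  0.01] q7 1.47
units shift(target axes) [4.67 0.2  2.21] (tool axes) [4.67 0.26 2.19] turn [-0.25  0.02  0.02]
```

View pics/c5.png

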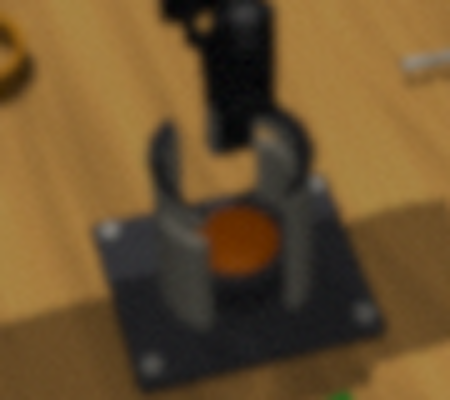

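The lens is in the barrel with the amber glass up, and looks level (dome at crop (241,241), full image about (298,208)). I'll check its height numerically while moving on to the spacer.

Call:
{"fn": "apply_moves", "kwargs": {"commands": [[[0.8,0,0.35,-0.25,0,0],[0.9,0,0.42,0,0,0],[0.9,0,0.42,0,0,0],[0.9,0,0.42,0,0,0],[0.8,0,0.4,0,0,0],[0.3,0,0.15,0,0,0],[0,0.2,0,0,0,0],[0,0.1,0,0,0,0]]], "claw": 85}}

```text
clock: 7.6
eef_pos: [421.6, 157.2, 146.4]
tool_rot: [-1.599, -0.003, 1.498]
force: [0.1, 0.1, -0.3]
width: 85.0
```

```bash
python3 - <<'E'
from h import *
go(413.2,156.5,100,86.3)
s=load('side4'); im=np.ascontiguousarray(s['image'][:,:,::-1]); h=cv2.cvtColor(im,cv2.COLOR_BGR2HSV)
m=((h[...,0]<14)&(h[...,1]>170)&(h[...,2]>60)).astype(np.uint8)*255
c,A,P,k=blob(m,298,208,14); print(c,A)
for z in(38,43,50,56): print(z,[hcent(cylhull(s,x,y,z,z+4,20)) for x,y in((500.6,-34.6),(499.3,-36))])
E
```

```text
t 7.6 pos [421.6 157.2 146.4] rpy [-91.6  -0.2  85.8] w 85.0 F [ 0.1  0.1 -0.3] M [-0.02 -0.01 -0.03] q7 1.03
units shift(target axes) [-0.03  1.16  0.21] (tool axes) [-0.04  1.15  0.24] turn [ 0.33 -0.09  0.04]
[297.91358025 207.7037037 ] 162
38 [(array([296.55022305, 206.53355716]), 167.54004864906892), (array([296.24709997, 207.07501869]), 168.0793726525735)]
43 [(array([296.50012591, 205.28122491]), 168.49649214814417), (array([296.19577226, 205.82332646]), 169.04095433140174)]
50 [(array([296.4293372 , 203.51158962]), 169.8476761302445), (array([296.12323889, 204.0545781 ]), 170.39935322175734)]
56 [(array([296.36804194, 201.97934794]), 171.0170289289672), (array([296.06043684, 202.52308849]), 171.57493693148717)]
```

Call:
{"fn": "apply_moves", "kwargs": {"commands": [[[-0.04,0.7,0.22,0.33,-0.09,0],[0,0.8,0,0,0,0],[0,0.8,0,0,0,0],[0,0.3,0,0,0,0],[0,0.03,0,0,0,0]]]}}

```text
clock: 8.02
eef_pos: [414.3, 149.0, 41.0]
tool_rot: [-1.566, 0.004, 1.498]
force: [0.7, -0.5, -0.6]
width: 85.0
```

```bash
python3 - <<'E'
from h import *
go(413.2,156.5,4,86.3)
E
```

```text
t 8.02 pos [414.3 149.   41. ] rpy [-89.7   0.2  85.8] w 85.0 F [ 0.7 -0.5 -0.6] M [ 0.03  0.01 -0.02] q7 0.8
units shift(target axes) [0.19 0.93 0.04] (tool axes) [0.19 0.92 0.04] turn [-0.06 -0.09 -0.05]
```

Call:
{"fn": "apply_moves", "kwargs": {"commands": [[[0.19,0.2,0.04,-0.06,-0.09,-0.05],[0,0.03,0,0,0,0]]]}}

```text
clock: 8.18
eef_pos: [413.1, 149.8, 31.8]
tool_rot: [-1.565, 0.006, 1.498]
force: [-0.2, -0.3, 0.9]
width: 85.0
```

Call:
{"fn": "apply_moves", "kwargs": {"commands": [[[0,0.4,0,0,0,0],[0,0.3,0,0,0,0]]]}}

```text
clock: 8.35
eef_pos: [413.9, 145.6, 9.1]
tool_rot: [-1.565, 0.009, 1.492]
force: [-1.6, -1.6, 12.0]
width: 85.2
```

```bash
python3 - <<'E'
from h import *
go(413.2,156.5,4,86.3)
E
```

```text
t 8.35 pos [413.9 145.6   9.1] rpy [-89.7   0.5  85.5] w 85.2 F [-1.6 -1.6 12. ] M [0.83 0.07 0.11] q7 0.24
units shift(target axes) [0.27 0.13 0.04] (tool axes) [0.27 0.13 0.04] turn [-0.06 -0.16 -0.1 ]
```

Call:
{"fn": "apply_moves", "kwargs": {"commands": [[[0,-0.4,0,0,0,0],[0.3,-0.1,0.04,-0.06,-0.16,-0.1]]]}}

```text
clock: 8.52
eef_pos: [413.6, 152.1, 25.5]
tool_rot: [-1.566, 0.004, 1.5]
force: [0.8, -0.5, -0.6]
width: 84.7
```

```bash
python3 - <<'E'
from h import *
go(413.2,156.5,4,86.3); s=readout.read_state(); print(s['qpos'].round(2),s['qd'].round(2))
E
```

```text
t 8.52 pos [413.6 152.1  25.5] rpy [-89.7   0.2  85.9] w 84.7 F [ 0.8 -0.5 -0.6] M [0.03 0.01 0.02] q7 0.27
units shift(target axes) [0.11 0.54 0.02] (tool axes) [0.11 0.54 0.02] turn [-0.06 -0.07 -0.04]
[-0.21  0.75 -0.3   2.22  0.82  0.29  0.27] [-0.2   0.   -0.07 -0.04 -0.02 -0.09 -0.07]
```

Call:
{"fn": "apply_moves", "kwargs": {"commands": [[[0.25,0,0.02,-0.06,-0.1,-0.04]]]}}

```text
clock: 8.6
eef_pos: [414.1, 161.2, 25.3]
tool_rot: [-1.571, -0.001, 1.505]
force: [0.9, 0.5, 0.3]
width: 85.1
```

Call:
{"fn": "apply_moves", "kwargs": {"commands": [[[0.15,0.25,0,0,-0.05,-0.05]]]}}

```text
clock: 8.68
eef_pos: [415.5, 167.8, 15.9]
tool_rot: [-1.573, -0.008, 1.508]
force: [-0.2, 0.5, -1.3]
width: 85.1
```

```bash
python3 - <<'E'
from h import *
go(413.2,156.5,6,86.3); s=readout.read_state(); print(s['qpos'].round(2),s['qd'].round(2))
E
```

```text
t 8.68 pos [415.5 167.8  15.9] rpy [-90.1  -0.4  86.4] w 85.1 F [-0.2  0.5 -1.3] M [ 0.   -0.03  0.03] q7 0.21
units shift(target axes) [-0.29  0.25  0.04] (tool axes) [-0.29  0.24  0.04] turn [0.03 0.03 0.09]
[-0.25  0.77 -0.29  2.22  0.86  0.26  0.21] [-0.19  0.29  0.18 -0.04  0.55 -0.29 -0.57]
```

Joint 6 is close to its lower limit here. I'll tilt the tool 4° about the jaw axis, which frees the wrist, and keep that same tilt for placing.

Call:
{"fn": "apply_moves", "kwargs": {"commands": [[[-0.25,-0.1,0.02,0.8,0,0]]]}}

```text
clock: 8.77
eef_pos: [409.7, 164.5, 18.0]
tool_rot: [-1.502, -0.005, 1.527]
force: [-0.8, 3.6, -1.7]
width: 84.8
```

Call:
{"fn": "apply_moves", "kwargs": {"commands": [[[0,0.1,0,0,0,0]]]}}

```text
clock: 8.85
eef_pos: [413.7, 157.9, 14.0]
tool_rot: [-1.501, -0.005, 1.511]
force: [2.8, -5.3, -0.4]
width: 85.0
```

```bash
python3 - <<'E'
from h import *
go(413.2,156.5,6,86.3); s=readout.read_state(); print(s['qpos'].round(2),s['qd'].round(2))
E
```

```text
t 8.85 pos [413.7 157.9  14. ] rpy [-86.   -0.3  86.6] w 85.0 F [ 2.8 -5.3 -0.4] M [-0.31 -0.25  0.03] q7 0.32
units shift(target axes) [-0.04  0.2   0.01] (tool axes) [-0.04  0.2  -0.  ] turn [-0.8   0.06  0.05]
[-0.11  0.81 -0.44  2.17  0.8   0.39  0.32] [-0.52  0.11  0.34  0.11  0.26 -0.3  -0.33]
```

Call:
{"fn": "apply_moves", "kwargs": {"commands": [[[-0.02,0.2,0,0,0,0],[0,0.03,0,0,0,0]]]}}

```text
clock: 9.02
eef_pos: [414.3, 155.1, 3.1]
tool_rot: [-1.5, -0.007, 1.503]
force: [-1.2, -1.0, -0.1]
width: 85.4
```

Call:
{"fn": "apply_moves", "kwargs": {"commands": [[[0,0.03,0,0,0,0],[0,0.03,0,0,0,0],[0,0.03,0,0,0,0],[0,0.03,0,0,0,0],[0,0.03,0,0,0,0],[0,0.03,0,0,0,0]]], "claw": 50}}

```text
clock: 9.52
eef_pos: [413.8, 155.2, -0.2]
tool_rot: [-1.509, 0.003, 1.513]
force: [-0.7, -3.2, 15.0]
width: 58.2
```

```bash
python3 - <<'E'
from h import *
go(413.2,156.5,6,86.3); s=readout.read_state(); print(s['qpos'].round(2),s['qd'].round(2))
E
```

```text
t 9.52 pos [ 4.138e+02  1.552e+02 -2.000e-01] rpy [-86.4   0.2  86.7] w 58.2 F [-0.7 -3.2 15. ] M [-0.34  0.25 -0.03] q7 0.28
units shift(target axes) [ 0.03 -0.15  0.02] (tool axes) [ 0.03 -0.15  0.03] turn [-0.71  0.08 -0.04]
[-0.15  0.83 -0.38  2.18  0.83  0.34  0.28] [-0.06 -0.01  0.05  0.01  0.04 -0.02 -0.04]
```

Call:
{"fn": "apply_moves", "kwargs": {"commands": [[[0,-0.4,0,0,0,0],[0,-0.8,0,0,0,0],[0,-0.9,0,0,0,0],[0,-0.9,0,0,0,0],[-0.2,-0.6,-0.1,0,0,0],[-0.6,-0.1,-0.3,0,0,0],[-0.85,0,-0.45,0,0,0],[-0.85,0,-0.45,0,0,0]]]}}

```text
clock: 10.18
eef_pos: [466.3, 68.2, 154.3]
tool_rot: [-1.513, 0.005, 1.557]
force: [1.0, -0.3, -0.6]
width: 58.4
```

```bash
cat >> h.py <<'E'
def go2(x,y,z,roll,yaw):
    s=readout.read_state(); R=Ro.from_euler('xyz',s['tool_rot']); p=np.array([x,y,z])-s['eef_pos']
    T=Ro.from_euler('xyz',np.radians([roll,0,yaw]))
    print('t',round(s['clock'],2),'pos',s['eef_pos'].round(1),'rpy',np.degrees(s['tool_rot']).round(1),'w',round(s['width'],1),'F',s['force'].round(1),'M',s['torque'].round(2),'q',s['qpos'].round(2))
    print('units (tool axes)',(R.inv().apply(p)/40).round(2),'turn',((R.inv()*T).as_rotvec()/np.radians(5)).round(2))
E
python3 - <<'E'
from h import *
go2(500.1,-35.2,130,-86.4,86.3)
E
```

```text
t 10.18 pos [466.3  68.2 154.3] rpy [-86.7   0.3  89.2] w 58.4 F [ 1.  -0.3 -0.6] M [-0.04 -0.14  0.03] q [ 0.29  0.61 -0.73  2.02  0.55  0.78  0.78]
units (tool axes) [-2.57  0.57 -0.92] turn [ 0.06  0.57 -0.09]
```

Call:
{"fn": "apply_moves", "kwargs": {"commands": [[[-0.8,0,-0.27,0,0.5,0],[-0.8,0,-0.3,0,0,0],[-0.6,0,-0.22,0,0,0],[-0.1,0,0,0,0,0],[0,0,0,0,0,0]]]}}

```text
clock: 10.6
eef_pos: [496.8, -33.6, 152.7]
tool_rot: [-1.516, 0.016, 1.511]
force: [-1.0, 0.8, -0.2]
width: 58.3
```

```bash
python3 - <<'E'
from h import *
go2(500.1,-35.2,125,-86.4,86.3)
E
```

```text
t 10.6 pos [496.8 -33.6 152.7] rpy [-86.9   0.9  86.6] w 58.3 F [-1.   0.8 -0.2] M [ 0.06 -0.09 -0.03] q [ 0.47  0.64 -0.71  1.95  0.57  0.82  0.94]
units (tool axes) [-0.02  0.69 -0.12] turn [ 0.09  0.05 -0.19]
```

Call:
{"fn": "apply_moves", "kwargs": {"commands": [[[-0.02,0.5,-0.12,0.09,0.05,-0.19],[0,0.4,0,0,0,0],[0,0.05,0,0,0,0]]]}}

```text
clock: 10.85
eef_pos: [499.5, -30.7, 114.4]
tool_rot: [-1.511, -0.0, 1.512]
force: [-1.3, 0.7, -0.6]
width: 58.1
```

```bash
python3 - <<'E'
from h import *
go2(500.1,-35.2,100,-86.4,86.3)
E
```

```text
t 10.85 pos [499.5 -30.7 114.4] rpy [-86.5  -0.   86.6] w 58.1 F [-1.3  0.7 -0.6] M [ 0.02 -0.01  0.02] q [ 0.44  0.7  -0.67  1.97  0.61  0.75  0.91]
units (tool axes) [-0.11  0.36 -0.04] turn [ 0.03  0.06 -0.  ]
```

Call:
{"fn": "apply_moves", "kwargs": {"commands": [[[-0.13,0,-0.02,0,0.05,0],[-0.04,0.2,0,0,0,0]]]}}

```text
clock: 11.02
eef_pos: [499.4, -34.0, 107.0]
tool_rot: [-1.511, -0.001, 1.514]
force: [0.0, -0.3, -0.4]
width: 58.0
```

```bash
python3 - <<'E'
from h import *
go2(500.1,-35.2,100,-86.4,86.3)
E
```

```text
t 11.02 pos [499.4 -34.  107. ] rpy [-86.6  -0.   86.7] w 58.0 F [ 0.  -0.3 -0.4] M [-0.01 -0.1   0.03] q [ 0.44  0.72 -0.66  1.98  0.63  0.73  0.91]
units (tool axes) [-0.03  0.17 -0.03] turn [0.04 0.09 0.  ]
```

Call:
{"fn": "apply_moves", "kwargs": {"commands": [[[-0.06,0.2,-0.02,0,0.05,0],[-0.04,0.2,-0.01,0,0,0]]]}}

```text
clock: 11.18
eef_pos: [500.7, -36.1, 91.2]
tool_rot: [-1.515, -0.001, 1.512]
force: [1.3, 2.3, -0.3]
width: 58.1
```

```bash
python3 - <<'E'
from h import *
go2(500.1,-35.2,60,-86.4,86.3)
E
```

```text
t 11.18 pos [500.7 -36.1  91.2] rpy [-86.8  -0.1  86.6] w 58.1 F [ 1.3  2.3 -0.3] M [ 0.29 -0.42  0.02] q [ 0.43  0.74 -0.64  1.98  0.66  0.7   0.89]
units (tool axes) [ 0.02  0.78 -0.03] turn [0.08 0.07 0.01]
```

Call:
{"fn": "apply_moves", "kwargs": {"commands": [[[0.01,0.25,-0.02,0.08,0.07,0],[-0.02,0.25,0,0,0,0],[-0.02,0.25,0,0,0,0]]]}}

```text
clock: 11.43
eef_pos: [501.2, -36.5, 59.4]
tool_rot: [-1.511, -0.002, 1.506]
force: [1.6, 0.9, 0.7]
width: 58.2
```

```bash
python3 - <<'E'
from h import *
go2(500.1,-35.2,39,-86.4,86.3)
E
```

```text
t 11.43 pos [501.2 -36.5  59.4] rpy [-86.6  -0.1  86.3] w 58.2 F [1.6 0.9 0.7] M [ 0.37 -0.45 -0.04] q [ 0.4   0.79 -0.59  1.99  0.7   0.64  0.84]
units (tool axes) [ 0.03  0.51 -0.  ] turn [ 0.04 -0.    0.03]
```

Call:
{"fn": "apply_moves", "kwargs": {"commands": [[[0.02,0.2,-0.02,0.04,0,0],[0,0.15,0,0,0,0],[0,0.1,0,0,0,0]]]}}

```text
clock: 11.68
eef_pos: [500.3, -35.5, 37.7]
tool_rot: [-1.505, -0.003, 1.506]
force: [1.2, 0.7, 5.5]
width: 58.4
```

```bash
python3 - <<'E'
from h import *
go2(500.1,-35.2,39,-86.4,86.3)
E
```

```text
t 11.68 pos [500.3 -35.5  37.7] rpy [-86.2  -0.2  86.3] w 58.4 F [1.2 0.7 5.5] M [ 0.52 -0.26  0.02] q [ 0.38  0.82 -0.56  2.    0.73  0.6   0.82]
units (tool axes) [ 0.01 -0.03  0.01] turn [-0.03 -0.    0.03]
```

Call:
{"fn": "apply_moves", "kwargs": {"commands": [[[0,0,0,0,0,0],[0,0,0,0,0,0],[0,0,0,0,0,0],[0,-0.3,0,0,0,0],[0,-0.8,0,0,0,0],[0,-1,0,0,0,0],[0,-0.8,0,0,0,0],[0,-0.2,0,0,0,0]]], "claw": 80}}

```text
clock: 12.35
eef_pos: [503.4, -37.5, 162.8]
tool_rot: [-1.49, 0.001, 1.507]
force: [1.4, 0.4, 0.8]
width: 80.3
```

```bash
python3 - <<'E'
from h import *
go(463.5,362.5,140,86.3)
s=snap('side','side5')
a=s['image'][160:240,250:340,::-1]
cv2.imwrite('pics/c6.png',cv2.resize(a,None,fx=5,fy=5,interpolation=2))
E
```

```text
t 12.35 pos [503.4 -37.5 162.8] rpy [-85.4   0.   86.4] w 80.3 F [1.4 0.4 0.8] M [-0.05 -0.1  -0.02] q7 0.99
units shift(target axes) [9.91 0.57 1.64] (tool axes) [9.92 0.69 1.58] turn [-0.92  0.01 -0.01]
```

View pics/c6.png

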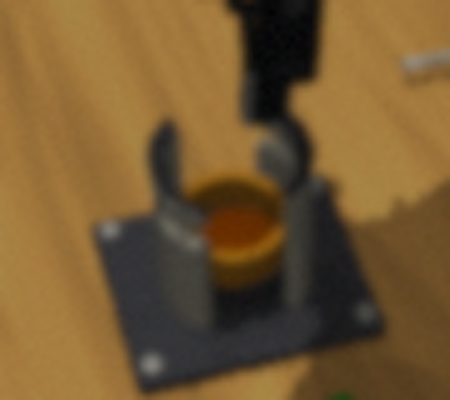

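The brass spacer lies level on the lens in the barrel, around crop (240,230). Next is the window.

Call:
{"fn": "apply_moves", "kwargs": {"commands": [[[0.6,0,0.1,-0.5,0,0],[0.95,0,0.16,-0.4,0,0],[0.95,0,0.16,0,0,0],[0.95,0,0.16,0,0,0],[0.95,0,0.16,0,0,0],[0.95,0,0.16,0,0,0],[0.95,0,0.16,0,0,0],[0.95,0,0.16,0,0,0]]], "claw": 85}}

```text
clock: 13.07
eef_pos: [473.9, 247.5, 154.3]
tool_rot: [-1.568, 0.017, 1.48]
force: [0.3, -1.0, 0.6]
width: 85.3
```

```bash
python3 - <<'E'
from h import *
go(463.5,362.5,140,86.3)
E
```

```text
t 13.07 pos [473.9 247.5 154.3] rpy [-89.9   1.   84.8] w 85.3 F [ 0.3 -1.   0.6] M [-0.05 -0.05  0.01] q7 0.39
units shift(target axes) [2.85 0.36 0.44] (tool axes) [2.84 0.31 0.52] turn [-0.03 -0.3  -0.2 ]
```

Call:
{"fn": "apply_moves", "kwargs": {"commands": [[[0.85,0,0.15,0,-0.3,-0.2],[0.85,0,0.15,0,0,0],[0.6,0.2,0.1,0,0,0],[0.1,0.5,0,0,0,0],[0,0.6,0,0,0,0],[0,0.2,0,0,0,0],[0,0,0,0,0,0]]]}}

```text
clock: 13.65
eef_pos: [455.0, 359.3, 85.3]
tool_rot: [-1.562, -0.002, 1.524]
force: [-0.4, -0.6, 1.0]
width: 85.1
```

```bash
python3 - <<'E'
from h import *
go(463.5,362.5,4,86.3)
E
```

```text
t 13.65 pos [455.  359.3  85.3] rpy [-89.5  -0.1  87.3] w 85.1 F [-0.4 -0.6  1. ] M [0.02 0.04 0.  ] q7 0.23
units shift(target axes) [ 0.09  2.03 -0.21] (tool axes) [ 0.08  2.03 -0.23] turn [-0.1   0.2   0.02]
```

Call:
{"fn": "apply_moves", "kwargs": {"commands": [[[0.1,0.4,-0.23,-0.1,0.2,0],[0,0.7,0,0,0,0],[0,0.3,0,0,0,0],[0,0.03,0,0,0,0]]]}}

```text
clock: 13.98
eef_pos: [465.6, 360.3, 27.2]
tool_rot: [-1.572, 0.0, 1.503]
force: [-0.6, -0.3, -0.5]
width: 85.1
```

```bash
python3 - <<'E'
from h import *
go(463.5,362.5,4,86.3)
E
```

```text
t 13.98 pos [465.6 360.3  27.2] rpy [-90.1   0.   86.1] w 85.1 F [-0.6 -0.3 -0.5] M [ 0.03 -0.03 -0.  ] q7 0.16
units shift(target axes) [0.05 0.58 0.06] (tool axes) [0.05 0.58 0.06] turn [ 0.01 -0.03 -0.  ]
```

Call:
{"fn": "apply_moves", "kwargs": {"commands": [[[0.05,0.35,0.06,0,0,0],[0.01,0.18,0.01,0,0,0]]]}}

```text
clock: 14.15
eef_pos: [464.4, 362.1, 7.4]
tool_rot: [-1.574, -0.0, 1.501]
force: [0.1, 0.0, -0.4]
width: 84.8
```

Call:
{"fn": "apply_moves", "kwargs": {"commands": [[[0,0.02,0,0,0,0],[0,0.02,0,0,0,0],[0,0.02,0,0,0,0],[0,0.02,0,0,0,0],[0,0.02,0,0,0,0],[0,0,0,0,0,0]]], "claw": 50}}

```text
clock: 14.65
eef_pos: [466.6, 362.2, 7.9]
tool_rot: [-1.577, -0.002, 1.5]
force: [-0.3, -0.2, -0.0]
width: 57.2
```

```bash
python3 - <<'E'
from h import *
go(499.8,-35.3,150,86.3)
E
```

```text
t 14.65 pos [466.6 362.2   7.9] rpy [-90.4  -0.1  85.9] w 57.2 F [-0.3 -0.2 -0. ] M [-0.05 -0.01  0.06] q7 0.13
units shift(target axes) [-9.86 -3.55 -1.47] (tool axes) [-9.84 -3.56 -1.56] turn [ 0.08 -0.08  0.03]
```

Call:
{"fn": "apply_moves", "kwargs": {"commands": [[[0,-0.4,0,0,0,0],[0,-0.8,0,0,0,0],[0,-0.9,0,0,0,0],[-0.2,-0.9,0,0,0,0],[-0.6,-0.4,-0.1,0,0,0],[-0.9,0,-0.16,0,0,0],[-0.95,0,-0.16,0,0,0],[-0.95,0,-0.16,0,0,0]]]}}

```text
clock: 15.32
eef_pos: [477.9, 225.2, 152.1]
tool_rot: [-1.581, -0.014, 1.517]
force: [2.0, 0.1, -1.0]
width: 57.1
```

Call:
{"fn": "apply_moves", "kwargs": {"commands": [[[-0.95,0,-0.16,0,0,0],[-0.95,0,-0.16,0,0,0],[-0.95,0,-0.16,0,0,0],[-0.95,0,-0.16,0,0,0],[-0.95,0,-0.16,0,0,0]]]}}

```text
clock: 15.73
eef_pos: [500.0, 25.1, 152.2]
tool_rot: [-1.586, -0.014, 1.52]
force: [-0.0, 0.7, -1.0]
width: 57.3
```

```bash
python3 - <<'E'
from h import *
go(502.3,-35.3,150,86.3)
E
```

```text
t 15.73 pos [500.   25.1 152.2] rpy [-90.8  -0.8  87.1] w 57.3 F [-0.   0.7 -1. ] M [-0.04 -0.08  0.  ] q7 0.81
units shift(target axes) [-1.5   0.05 -0.15] (tool axes) [-1.51  0.04 -0.13] turn [0.17 0.16 0.16]
```

Call:
{"fn": "apply_moves", "kwargs": {"commands": [[[-0.75,0,-0.1,0.1,0.16,0.1],[-0.4,0,-0.05,0,0,0],[0,0,0,0,0,0],[0,0,0,0,0,0]]]}}

```text
clock: 16.07
eef_pos: [502.7, -37.0, 151.4]
tool_rot: [-1.575, 0.003, 1.487]
force: [-0.1, 0.2, -1.4]
width: 57.3
```

```bash
python3 - <<'E'
from h import *
go2(502.3,-35.3,118,-90.3,86.3)
E
```

```text
t 16.07 pos [502.7 -37.  151.4] rpy [-90.2   0.2  85.2] w 57.3 F [-0.1  0.2 -1.4] M [ 0.06 -0.01  0.04] q [ 0.48  0.63 -0.7   1.99  0.6   0.74  0.9 ]
units (tool axes) [0.04 0.83 0.02] turn [-0.01 -0.22 -0.03]
```

Call:
{"fn": "apply_moves", "kwargs": {"commands": [[[0.02,0.4,0.02,0,-0.2,0],[0,0.4,0.01,0,0,0],[0,0.04,0,0,0,0]]]}}

```text
clock: 16.32
eef_pos: [503.1, -33.5, 118.6]
tool_rot: [-1.58, 0.001, 1.507]
force: [0.1, 0.1, -0.2]
width: 57.2
```

```bash
python3 - <<'E'
from h import *
go2(502.3,-35.3,100,-90.3,86.3)
E
```

```text
t 16.32 pos [503.1 -33.5 118.6] rpy [-90.5   0.1  86.4] w 57.2 F [ 0.1  0.1 -0.2] M [-0.02 -0.02 -0.01] q [ 0.45  0.67 -0.66  2.02  0.67  0.66  0.86]
units (tool axes) [-0.05  0.47  0.02] turn [ 0.04  0.01 -0.01]
```

Call:
{"fn": "apply_moves", "kwargs": {"commands": [[[-0.06,0.2,0.02,0.04,0,0],[-0.03,0.2,0.01,0.02,0,0],[-0.03,0.1,0.01,0.02,0,0]]]}}

```text
clock: 16.57
eef_pos: [502.1, -34.2, 98.8]
tool_rot: [-1.574, -0.001, 1.514]
force: [0.2, 0.1, -1.8]
width: 57.2
```

```bash
python3 - <<'E'
from h import *
go2(502.3,-35.3,80,-90.3,86.3)
E
```

```text
t 16.57 pos [502.1 -34.2  98.8] rpy [-90.2  -0.1  86.7] w 57.2 F [ 0.2  0.1 -1.8] M [ 0.02  0.02 -0.01] q [ 0.43  0.7  -0.63  2.03  0.7   0.63  0.83]
units (tool axes) [-0.03  0.47 -0.  ] turn [-0.02  0.08  0.01]
```

Window bottom is at about 91 mm, free in the bore. Continuing down.

Call:
{"fn": "apply_moves", "kwargs": {"commands": [[[-0.04,0.25,0,0,0.08,0],[-0.02,0.25,0,0,0,0],[-0.02,0.15,0,0,0,0]]]}}

```text
clock: 16.82
eef_pos: [502.1, -36.4, 71.2]
tool_rot: [-1.575, -0.002, 1.507]
force: [-1.2, 1.6, -0.1]
width: 57.0
```

```bash
python3 - <<'E'
from h import *
go2(502.3,-35.3,68,-90.3,86.3)
E
```

```text
t 16.82 pos [502.1 -36.4  71.2] rpy [-90.2  -0.1  86.3] w 57.0 F [-1.2  1.6 -0.1] M [0.31 0.3  0.02] q [ 0.4   0.74 -0.58  2.05  0.76  0.57  0.79]
units (tool axes) [ 0.03  0.08 -0.  ] turn [-0.01  0.01  0.02]
```

Call:
{"fn": "apply_moves", "kwargs": {"commands": [[[0.02,0.1,0.01,0,0,0],[0,0.06,0,0,0,0]]]}}

```text
clock: 16.98
eef_pos: [501.7, -36.1, 63.4]
tool_rot: [-1.574, -0.001, 1.507]
force: [-1.3, 0.2, 7.6]
width: 57.0
```

Call:
{"fn": "apply_moves", "kwargs": {"commands": [[[0,0.02,0,0,0,0],[0,0,0,0,0,0],[0,0,0,0,0,0],[0,-0.3,0,0,0,0],[0,-0.8,0,0,0,0],[0,-1,0,0,0,0],[0,-0.6,0,0,0,0],[0,0,0,0,0,0]]], "claw": 80}}

```text
clock: 17.65
eef_pos: [501.3, -34.9, 173.5]
tool_rot: [-1.572, -0.003, 1.509]
force: [0.0, 0.2, 0.6]
width: 80.0
```

```bash
python3 - <<'E'
from h import *
go(490,-304,150,73.5)
s=snap('side','side6')
a=s['image'][160:240,250:340,::-1]
b=s['image'][250:330,285:385,::-1]
cv2.imwrite('pics/c7.png',np.hstack([cv2.resize(a,(360,320),interpolation=2),cv2.resize(b,(400,320),interpolation=2)]))
E
```

```text
t 17.65 pos [501.3 -34.9 173.5] rpy [-90.   -0.1  86.4] w 80.0 F [0.  0.2 0.6] M [ 0.03 -0.03  0.05] q7 0.95
units shift(target axes) [-6.53  0.59 -1.64] (tool axes) [-6.73  0.57 -0.14] turn [0.   2.59 0.03]
```

View pics/c7.png

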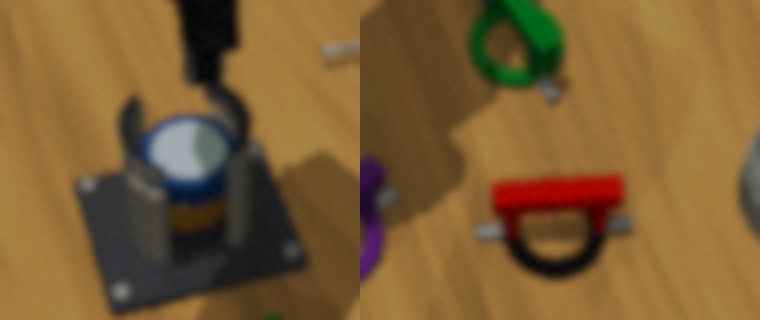

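The window is level on the spacer with its glass up, at about crop (188,150). The red-barred ring is at crop (560,190), left untouched. Going for the ring.

Call:
{"fn": "apply_moves", "kwargs": {"commands": [[[-0.7,0,0,0,1,0],[-0.9,0,-0.1,0,1,0],[-0.9,0,-0.2,0,0.6,0],[-0.9,0,-0.24,0,0,0],[-0.9,0,-0.24,0,0,0],[-0.9,0,-0.24,0,0,0],[-0.5,0.2,-0.15,0,0,0],[-0.1,0.2,0,0,0,0]]], "claw": 50}}

```text
clock: 18.37
eef_pos: [490.4, -280.4, 149.4]
tool_rot: [-1.569, -0.003, 1.278]
force: [-0.3, -0.4, -0.9]
width: 50.1
```

```bash
python3 - <<'E'
from h import *
go(490,-304,80,73.5)
E
```

```text
t 18.37 pos [ 490.4 -280.4  149.4] rpy [-89.9  -0.1  73.3] w 50.1 F [-0.3 -0.4 -0.9] M [-0.01 -0.01  0.01] q7 1.21
units shift(target axes) [-0.57  1.74 -0.16] (tool axes) [-0.57  1.73 -0.16] turn [-0.02 -0.05  0.03]
```

Call:
{"fn": "apply_moves", "kwargs": {"commands": [[[-0.5,0.3,-0.15,0,0,0],[0,0.7,0,0,0,0],[0,0.6,0,0,0,0],[0,0.1,0,0,0,0]]]}}

```text
clock: 18.7
eef_pos: [487.1, -302.1, 74.1]
tool_rot: [-1.564, -0.003, 1.274]
force: [-1.0, -0.3, -0.6]
width: 50.4
```

```bash
python3 - <<'E'
from h import *
go(490,-304,29,73.5)
E
```

```text
t 18.7 pos [ 487.1 -302.1   74.1] rpy [-89.6  -0.2  73. ] w 50.4 F [-1.  -0.3 -0.6] M [-0.05 -0.   -0.01] q7 1.17
units shift(target axes) [-0.02  1.13 -0.08] (tool axes) [-0.03  1.13 -0.09] turn [-0.08 -0.1   0.04]
```

Call:
{"fn": "apply_moves", "kwargs": {"commands": [[[-0.02,0.4,-0.08,-0.08,-0.1,0.04],[0,0.5,0,0,0,0],[0,0.25,0,0,0,0]]]}}

```text
clock: 18.95
eef_pos: [489.7, -299.4, 25.7]
tool_rot: [-1.569, -0.002, 1.287]
force: [-0.9, -0.1, -0.5]
width: 49.9
```

```bash
python3 - <<'E'
from h import *
go(490,-304,29,73.5)
E
```

```text
t 18.95 pos [ 489.7 -299.4   25.7] rpy [-89.9  -0.1  73.8] w 49.9 F [-0.9 -0.1 -0.5] M [-0. -0.  0.] q7 1.12
units shift(target axes) [-0.11 -0.08 -0.04] (tool axes) [-0.11 -0.08 -0.04] turn [-0.02  0.05  0.03]
```

Call:
{"fn": "apply_moves", "kwargs": {"commands": [[[-0.11,-0.06,-0.04,0,0,0],[0,0.02,0,0,0,0]]]}}

```text
clock: 19.12
eef_pos: [489.3, -301.4, 25.8]
tool_rot: [-1.564, -0.004, 1.291]
force: [0.8, -0.5, -0.2]
width: 49.9
```

Call:
{"fn": "apply_moves", "kwargs": {"commands": [[[0,0.02,0,0,0,0],[0,0.02,0,0,0,0],[0,0.02,0,0,0,0],[0,0.02,0,0,0,0],[0,0.02,0,0,0,0],[0,0.02,0,0,0,0],[0,0.02,0,0,0,0]]], "claw": 5}}

```text
clock: 19.7
eef_pos: [491.2, -301.1, 26.0]
tool_rot: [-1.569, -0.002, 1.291]
force: [-1.8, 1.5, 6.2]
width: 12.6
```

```bash
python3 - <<'E'
from h import *
go(500,-35.4,180,-3.7)
E
```

```text
t 19.7 pos [ 491.2 -301.1   26. ] rpy [-89.9  -0.1  74. ] w 12.6 F [-1.8  1.5  6.2] M [0.14 0.52 0.06] q7 1.13
units shift(target axes) [-0.21 -3.85  6.64] (tool axes) [ 6.45 -3.83  1.63] turn [-3.000e-02  1.554e+01  1.000e-02]
```

Call:
{"fn": "apply_moves", "kwargs": {"commands": [[[0,-0.4,0,0,0,0],[0,-0.8,0,0,0,0],[0,-0.9,0,0,0,0],[0,-0.9,0,0,0,0],[0,-0.7,0,0,0,0],[0,0,0,0,0,0]]]}}

```text
clock: 20.2
eef_pos: [490.1, -301.0, 177.6]
tool_rot: [-1.565, -0.004, 1.292]
force: [0.3, -0.0, -1.3]
width: 13.1
```

Call:
{"fn": "apply_moves", "kwargs": {"commands": [[[0.41,0,0.12,0,1,0],[0.4,0,0.15,0,1,0],[0.39,0,0.19,0,1,0],[0.37,0,0.22,0,1,0],[0.35,0,0.25,0,1,0],[0.32,0,0.28,0,1,0],[0.3,0,0.31,0,1,0],[0.27,0,0.33,0,1,0]]]}}

```text
clock: 20.87
eef_pos: [491.2, -167.0, 176.4]
tool_rot: [-1.57, 0.001, 0.549]
force: [0.4, 0.5, -1.7]
width: 13.0
```

```bash
python3 - <<'E'
from h import *
go(500,-35.2,160,-3.7)
E
```

```text
t 20.87 pos [ 491.2 -167.   176.4] rpy [-90.    0.1  31.5] w 13.0 F [ 0.4  0.5 -1.7] M [ 0.05 -0.02  0.02] q7 0.44
units shift(target axes) [0.01 0.41 3.3 ] (tool axes) [1.91 0.41 2.7 ] turn [-0.    7.03 -0.01]
```

Call:
{"fn": "apply_moves", "kwargs": {"commands": [[[0.26,0,0.37,0,1,0],[0.22,0,0.39,0,1,0],[0.19,0,0.41,0,1,0],[0.15,0,0.42,0,1,0],[0.11,0,0.43,0,1,0],[0.08,0,0.44,0,1,0],[0.03,0,0.2,0,0.8,0],[0,0,0,0,0,0]]]}}

```text
clock: 21.53
eef_pos: [497.8, -42.5, 172.4]
tool_rot: [-1.57, 0.004, -0.073]
force: [0.6, 0.0, -0.0]
width: 12.8
```

```bash
python3 - <<'E'
from h import *
go(500,-35.2,140,-3.7)
E
```

```text
t 21.53 pos [497.8 -42.5 172.4] rpy [-90.    0.2  -4.2] w 12.8 F [ 0.6  0.  -0. ] M [-0.01  0.02 -0.02] q7 -0.29
units shift(target axes) [0.04 0.81 0.19] (tool axes) [0.05 0.81 0.19] turn [-0.01 -0.09 -0.04]
```

Call:
{"fn": "apply_moves", "kwargs": {"commands": [[[0.05,0.4,0.18,0,-0.09,0],[0,0.4,0,0,0,0],[0,0.05,0,0,0,0]]]}}

```text
clock: 21.78
eef_pos: [500.9, -36.1, 137.6]
tool_rot: [-1.572, 0.001, -0.057]
force: [-0.7, -0.4, -0.3]
width: 13.0
```

```bash
python3 - <<'E'
from h import *
go(500,-35.2,106,-3.7)
s=snap('side','side7')
a=s['image'][130:230,250:350,::-1]
cv2.imwrite('pics/c8.png',cv2.resize(a,(600,600),interpolation=2))
e=readout.read_state()['eef_pos']
print((proj(s,[[500.6,-34.6,104],[e[0],e[1],e[2]-26],[e[0],e[1],e[2]+17]])-[250,130]+.5)*6)
E
```

```text
t 21.78 pos [500.9 -36.1 137.6] rpy [-90.1   0.1  -3.3] w 13.0 F [-0.7 -0.4 -0.3] M [0.02 0.04 0.05] q7 -0.32
units shift(target axes) [-0.02  0.79  0.02] (tool axes) [-0.02  0.79  0.02] turn [ 0.01  0.08 -0.01]
[[278.30924474 360.9616282 ]
 [280.36786683 349.27795322]
 [277.47146298 274.47093497]]
```

View pics/c8.png

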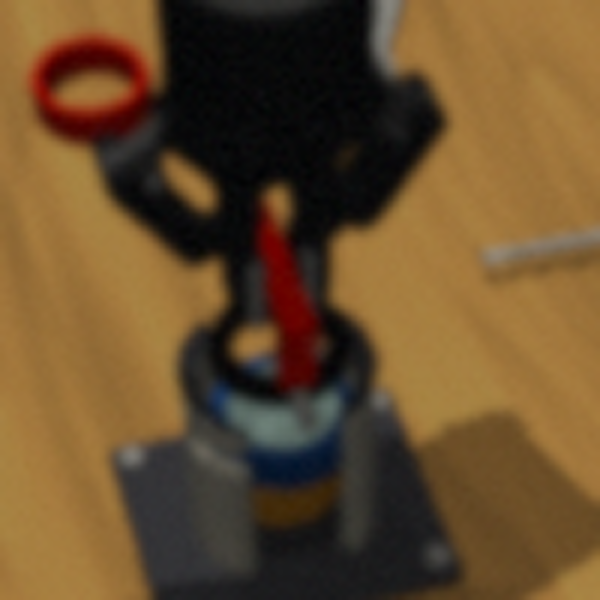

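The ring hovers centred over the mouth (black ring at about (285,350), front pin at (303,405) over the −y slot), and the stack below is level. Lowering.

Call:
{"fn": "apply_moves", "kwargs": {"commands": [[[-0.03,0.25,0.02,0,0.05,0],[-0.01,0.2,0,0,0,0],[-0.01,0.15,0,0,0,0]]]}}

```text
clock: 22.08
eef_pos: [500.7, -37.2, 114.9]
tool_rot: [-1.572, -0.003, -0.062]
force: [0.4, -0.1, -1.2]
width: 12.9
```

```bash
python3 - <<'E'
from h import *
go(500,-35.2,106,-3.7)
E
```

```text
t 22.08 pos [500.7 -37.2 114.9] rpy [-90.1  -0.2  -3.5] w 12.9 F [ 0.4 -0.1 -1.2] M [-0.   -0.02 -0.02] q7 -0.34
units shift(target axes) [-0.02  0.22  0.05] (tool axes) [-0.02  0.22  0.05] turn [0.01 0.03 0.03]
```

Call:
{"fn": "apply_moves", "kwargs": {"commands": [[[-0.02,0.15,0.05,0,0,0],[0,0.1,0.02,0,0,0],[0,0.05,0,0,0,0]]]}}

```text
clock: 22.33
eef_pos: [500.1, -35.5, 102.3]
tool_rot: [-1.573, -0.003, -0.063]
force: [-0.3, -0.0, 5.8]
width: 13.0
```

Call:
{"fn": "apply_moves", "kwargs": {"commands": [[[0,0.05,0.01,0,0,0]]]}}

```text
clock: 22.42
eef_pos: [500.2, -35.4, 100.7]
tool_rot: [-1.573, -0.003, -0.063]
force: [-3.8, -0.6, 28.6]
width: 12.8
```

```bash
python3 - <<'E'
from h import *
go(500,-35.2,106,-3.7)
E
```

```text
t 22.42 pos [500.2 -35.4 100.7] rpy [-90.1  -0.2  -3.6] w 12.8 F [-3.8 -0.6 28.6] M [-0.17  0.81 -0.06] q7 -0.36
units shift(target axes) [-0.   -0.13  0.  ] (tool axes) [-0.   -0.13  0.  ] turn [0.03 0.02 0.03]
```

Contact at TCP z≈104 and the seat bottoms near 100.7, which matches the geometry (ring on window at about 106). Easing up to about 103 and turning clockwise.

Call:
{"fn": "apply_moves", "kwargs": {"commands": [[[0,-0.05,0,0,0,0],[0,0.02,0,0,0.5,0],[0,0.02,0,0,1,0]]]}}

```text
clock: 22.67
eef_pos: [500.7, -35.8, 103.0]
tool_rot: [-1.573, -0.005, -0.196]
force: [-1.6, 0.3, 4.4]
width: 12.7
```

```bash
python3 - <<'E'
from h import *
go(500,-35.2,103,-78.7)
E
```

```text
t 22.67 pos [500.7 -35.8 103. ] rpy [-90.2  -0.3 -11.2] w 12.7 F [-1.6  0.3  4.4] M [-0.04  0.45  0.04] q7 -0.45
units shift(target axes) [-0.02  0.   -0.01] (tool axes) [-0.02  0.    0.01] turn [-1.00e-02  1.35e+01  7.00e-02]
```

Call:
{"fn": "apply_moves", "kwargs": {"commands": [[[-0.01,0.03,0,0,1,0.05],[0,0.03,0,0,1,0],[0,0.03,0,0,1,0]]]}}

```text
clock: 22.92
eef_pos: [502.0, -36.0, 101.9]
tool_rot: [-1.572, -0.005, -0.47]
force: [-1.6, -0.7, 7.1]
width: 13.1
```

```bash
python3 - <<'E'
from h import *
go(500,-35.2,103,-78.7)
E
```

```text
t 22.92 pos [502.  -36.  101.9] rpy [-90.   -0.3 -26.9] w 13.1 F [-1.6 -0.7  7.1] M [0.06 0.41 0.07] q7 -0.63
units shift(target axes) [-0.03 -0.03 -0.05] (tool axes) [-0.05 -0.03 -0.  ] turn [-0.02 10.36  0.06]
```

Call:
{"fn": "apply_moves", "kwargs": {"commands": [[[-0.05,0,0,0,1,0.05],[-0.01,0.02,0,0,1,0],[-0.01,0.02,0,0,1,0]]]}}

```text
clock: 23.17
eef_pos: [502.3, -35.4, 102.9]
tool_rot: [-1.568, -0.006, -0.744]
force: [-0.7, -1.0, 5.2]
width: 13.2
```

```bash
python3 - <<'E'
from h import *
go(500,-35.2,103,-78.7)
E
```

```text
t 23.17 pos [502.3 -35.4 102.9] rpy [-89.8  -0.4 -42.6] w 13.2 F [-0.7 -1.   5.2] M [-0.1   0.41  0.13] q7 -0.82
units shift(target axes) [-0.01 -0.   -0.06] (tool axes) [-0.04 -0.   -0.04] turn [-0.06  7.22  0.06]
```

Call:
{"fn": "apply_moves", "kwargs": {"commands": [[[-0.04,0.02,-0.03,-0.05,1,0.05],[-0.01,0.02,-0.02,0,1,0],[-0.01,0.02,-0.02,0,1,0]]]}}

```text
clock: 23.42
eef_pos: [501.6, -35.7, 103.2]
tool_rot: [-1.566, -0.006, -1.018]
force: [-0.2, -0.7, 5.0]
width: 12.7
```

```bash
python3 - <<'E'
from h import *
go(500,-35.2,103,-78.7)
E
```

```text
t 23.42 pos [501.6 -35.7 103.2] rpy [-89.7  -0.4 -58.3] w 12.7 F [-0.2 -0.7  5. ] M [-0.08  0.27  0.05] q7 -1.0
units shift(target axes) [-0.02  0.   -0.04] (tool axes) [-0.03  0.   -0.03] turn [-0.07  4.08  0.06]
```

Call:
{"fn": "apply_moves", "kwargs": {"commands": [[[-0.03,0.02,-0.03,-0.05,1,0.05],[-0.01,0.02,-0.01,0,1,0],[-0.01,0.02,-0.01,0,1,0]]]}}

```text
clock: 23.67
eef_pos: [501.8, -35.4, 103.4]
tool_rot: [-1.563, -0.004, -1.292]
force: [-1.1, 0.2, 5.5]
width: 12.6
```

Call:
{"fn": "apply_moves", "kwargs": {"commands": [[[0,0.02,0,0,1,0]]]}}

```text
clock: 23.75
eef_pos: [501.9, -34.6, 103.2]
tool_rot: [-1.562, -0.002, -1.382]
force: [-1.9, 4.4, 6.9]
width: 13.1
```

```bash
python3 - <<'E'
from h import *
go(500,-35.2,103,-78.7)
E
```

```text
t 23.75 pos [501.9 -34.6 103.2] rpy [-89.5  -0.1 -79.2] w 13.1 F [-1.9  4.4  6.9] M [0.61 0.6  0.64] q7 -1.24
units shift(target axes) [ 0.01  0.01 -0.05] (tool axes) [ 0.01  0.01 -0.05] turn [-0.1  -0.09  0.02]
```

Call:
{"fn": "apply_moves", "kwargs": {"commands": [[[0,0,-0.04,-0.1,0.6,0]]]}}

```text
clock: 23.83
eef_pos: [501.6, -34.4, 103.5]
tool_rot: [-1.568, -0.003, -1.432]
force: [4.1, -2.1, -12.9]
width: 12.8
```

Call:
{"fn": "apply_moves", "kwargs": {"commands": [[[0,-0.01,0,0,0,0],[0,0,0,0,0,0]]]}}

```text
clock: 24.0
eef_pos: [501.7, -34.3, 103.4]
tool_rot: [-1.569, -0.005, -1.422]
force: [-0.4, -1.6, -0.3]
width: 12.8
```

Call:
{"fn": "apply_moves", "kwargs": {"commands": [[[0,0,0,0,0,0],[0,0,0,0,0,0],[0,0,0,0,0,0],[0,0,0,0,0,0]]], "claw": 40}}

```text
clock: 24.33
eef_pos: [502.4, -34.1, 104.3]
tool_rot: [-1.567, -0.003, -1.426]
force: [0.1, 0.3, -1.0]
width: 40.0
```

Call:
{"fn": "apply_moves", "kwargs": {"commands": [[[0,-0.3,0,0,0,0],[0,-0.8,0,0,0,0],[0,-1,0,0,0,0],[0,-1,0.3,0,0,0],[0,-0.6,0.9,0,0,0],[0,0,0.9,0,0,0],[0,0,0.9,0,0,0],[0,0,0.3,0,0,0]]]}}

```text
clock: 25.0
eef_pos: [632.1, -16.3, 261.8]
tool_rot: [-1.568, 0.002, -1.438]
force: [-0.3, 0.5, 0.5]
width: 40.3
```

```bash
python3 - <<'E'
from h import *
go(500,-35.2,103,-78.7)
s=snap('side','side8'); t=snap('top','top8')
a=s['image'][140:240,245:345,::-1]; p=(321,215)
b=t['image'][185:245,290:350,::-1]
cv2.imwrite('pics/c9.png',np.hstack([cv2.resize(a,(400,400),interpolation=2),cv2.resize(b,(400,400),interpolation=2)]))
for n,d in(('top',t),('side',s)):
    h=cv2.cvtColor(np.ascontiguousarray(d['image'][:,:,::-1]),cv2.COLOR_BGR2HSV).astype(int)
    m=(((h[...,0]<8)|(h[...,0]>172))&(h[...,1]>170)&(h[...,2]>40)).astype(np.uint8)*255
    u=proj(d,[[500,-35.3,121]])[0]
    try:
        c,A,P,k=blob(m,*u,20); W=np.array([ray(d,*q,121)[:2] for q in P]); e,V=np.linalg.eigh(np.cov(W.T)); print(n,u,c,A,W.mean(0),np.degrees(np.arctan2(V[1,1],V[0,1])),np.sqrt(12*e))
    except Exception as x: print(n,x)
E
```

```text
t 25.0 pos [632.1 -16.3 261.8] rpy [-89.9   0.1 -82.4] w 40.3 F [-0.3  0.5  0.5] M [-0.03 -0.03  0.01] q7 -1.35
units shift(target axes) [-0.18  3.97 -3.33] (tool axes) [ 0.04  3.96 -3.34] turn [-0.03 -0.73 -0.02]
top attempt to get argmax of an empty sequence
side [295.55258985 185.16984487] [295.81751825 187.00364964] 274 [498.83047682 -40.94634672] -165.63281188892304 [35.82804067 73.69999447]
```

View pics/c9.png

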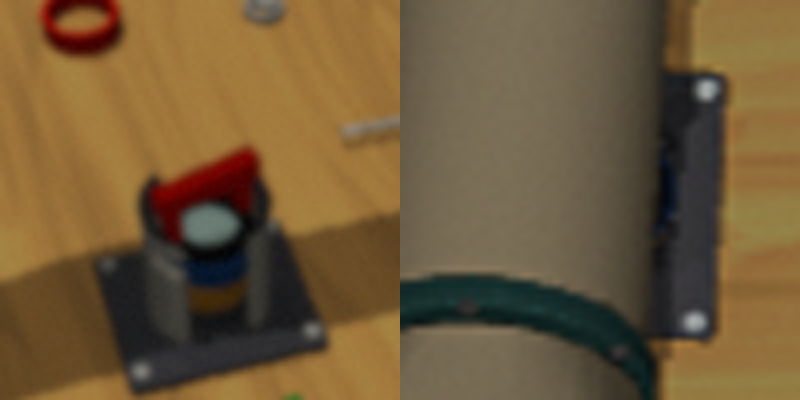

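The ring is seated with its bar within about 18° of the barrel x axis. It stayed down under an upward pull of about 13 N and after release. Handing in.

Call:
{"fn": "apply_moves", "kwargs": {"commands": [[[0,0,0,0,0,0],[0,0,0,0,0,0],[0,0,0,0,0,0]]]}}

```text
clock: 25.35
eef_pos: [625.7, -17.8, 259.2]
tool_rot: [-1.578, 0.003, -1.44]
force: [-0.9, -0.4, 0.2]
width: 39.9
```

```bash
python3 -c "
from h import *
print(finish_job())"
```

```text
the job is handed in; nothing more can be done
None
```

The lens (amber up), brass spacer, blue window (glass up) and red-barred ring are all in the barrel. The ring is turned clockwise to the stop, the gripper is clear, and I handed the job in at about 25 s; no verdict was reported.

**Checks that passed:**
- Each optic looked level in the side view after it was released.
- The ring turned about 78° clockwise from mid-slot, and torque rose at the stop.
- The bar ended about 18° from the barrel x axis (limit about 26°) in the side view, and about 12° by the tool's yaw.
- With the ring home, an upward pull of about 13 N did not lift it. The tool height there put the seat about 2.5 mm down.

**What was uncertain or disagreed:**
- The two cameras differed by 2–4 mm on some positions, so I centred the parts partly by contact force.
- The lens touched the rim once on the way in (about 23 N), and I backed off and shifted it.
- A finger pressed lightly on the spacer (12 N) before I gripped it.
- The lens met resistance higher than expected just before release, and the window seated about 4 mm lower than expected, probably from slip in the grip.
- In the last side picture the red bar's centre was about 2 pixels lower than predicted, probably because the bar's legs were counted in.
- The arm hid the barrel in the top camera at the end, so only the side view confirmed the final state.
- I did not measure the bystanders at the end. The arm did not come near them.

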